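# Unload the slide warmer with the lifting spatula

## Task

The drying run is over: switch the slide warmer off, take its peaked cover off and hang it over the drying rail, and then use the spatula to carry every slide tray from the warmer to the white cooling tile, where each must lie flat with its whole base on the tile, slides up. The trays are hot, so never touch them with the fingers or the arm, only with the spatula. Finish by laying the spatula back flat along its black mat, and leave the tube rack, the bottle and the slide box where they are.

Things in the scene. Friction and masses are not known exactly. Their poses are not given: they have to be found in the camera images.
- warmer: Slide warmer, fixed: white case 330 (x) x 220 (y) x 60 mm high with a flat black hot plate on top (316 x 210 mm, at z = 60 mm). Along its -y side a lower control ledge (y = -110 to -154 mm, top at z = 25 mm) with a dial and a lamp (not used) and the power toggle. Origin: centre of the case's underside (without ledge). Yaw up to 0.12 rad.
- switch (a joint): Power toggle: black paddle (6 x 14 x 27 mm) on the ledge, pivoted 28 mm above the bench at warmer x = 115, y = -133 mm (23 mm from the case's wall). Radians: 0 = on, leaning 0.45 rad to the warmer's -x; 0.9 = off, leaning 0.45 rad to +x. Turns about the warmer's y, takes about 1.5 N at its tip, stays where it is left.
- switch_tip (a point): Top end of the toggle paddle, about 52 mm above the bench; it moves with the toggle.
- cover: Peaked cover standing on the hot plate over the trays, 0.3 kg: clear plastic with aluminium edging, a roof with open ends, 270 mm long (x, along the ridge), 160 mm wide, slopes of 35 degrees, upright 22 mm skirts. On mid-ridge a grey grip bar 110 (x) x 14 (y) mm, from 79 to 115 mm above the cover's lower edge. Origin: centre, at the level of the skirts' lower edge, z up.
- cover_apex (a point): Middle of the inner (under) side of the cover's ridge, 75 mm above the cover's lower edge. When the cover hangs on the rail this point is about 10 mm above the bar's axis.
- rail: Drying rail fixed on the bench: a round steel bar 16 mm thick, 400 mm long along its x axis, its axis 160 mm above the bench, on posts at x = -190 and +190 mm. Origin on the bench under the middle of the bar; yaw differs from the bench axes by up to 0.12 rad.
- rail_mid (a point): Middle of the bar, on its axis (axes as rail).
- tile: Cooling tile, fixed: flat white ceramic slab 300 (x) x 170 (y) x 10 mm. Origin: centre of its underside, top at z = 10 mm.
- mat: Black rubber mat of the spatula, fixed: 300 (x) x 85 (y) x 3 mm. Origin: centre of its underside.
- spatula: Cranked steel spatula, 0.16 kg, on its mat. Origin: under the blade's centre; x to the blade's free edge, z up. Blade 90 (x) x 36 (y) x 2 mm; behind it (x = -45 to -95) a neck rises to the handle, a black bar from x = -92 to -208, 16 mm wide (y), z = 49 to 71 mm. A 30 mm wide heel plate at x = -209 goes down to blade level, so the spatula stands level on a flat surface.
- spatula_grip (a point): Centre of the handle's gripping zone: x = -145, z = 60 mm in the spatula's frame.
- tray1: Aluminium slide tray, 64 (x) x 80 (y) x 13 mm, 90 g, with two glass slides. H-section: two 4 mm side walls run along y at its x edges and stand on the surface; between them the deck lies 6 to 9 mm up, so a gap 56 mm wide and 6 mm high, open at both y ends, runs under it. Origin: centre of the base, z up. Starts on the hot plate, long axis about along the warmer's y. May be absent.
- tray2: Slide tray like tray1. Absent in some starts.
- tray3: Slide tray like tray1. Absent in some starts.
- tube_rack: White rack of stoppered tubes, 70 x 140 x 98 mm, loose; to be left alone. Origin: centre of its underside.
- wipe_bottle: White plastic bottle, 60 mm across, 170 mm tall, loose; to be left alone. Origin: centre of its underside.
- slide_box: Grey closed slide box, 75 x 100 x 34 mm, loose; to be left alone. Origin: centre of its underside.

How it is judged:
By the outcome, as a careful person would: the job done as asked, in the order asked, and still so for the second after the job is handed in, with the robot touching nothing.
Of tray1, tray2, tray3 only 2 to 3 are there at a start; the rules pass over those that are not, and their reading is None.
At some moment in a run one of tray1, tray2, tray3 may be knocked a few centimetres aside while the robot is not near it.
It also fails if it takes over 210 s, if anything falls off the work surface, if the arm or the gripper's body presses on something with over 40 N, if the wrist force passes 120 N, or if a joint passes its speed limit or range.

## Robot

A 7-joint arm with a two-finger parallel gripper is mounted at the origin on the work surface. World frame = base frame: x ahead of the robot, y to its left, z up, the work surface at z = 0. Lengths are in m, angles in rad, forces in N, time in s.
With the tool pointing down it reaches from about 0.425 to 0.95 m from the base axis. Payload 16.7 kg.
Tool frame: the origin (TCP) lies midway between the tips of the shut fingers; the grasp point (between the pads) lies 19 mm behind it; y points along the fingers, z is the direction in which the jaws open and shut, and the axes are right-handed (so a half turn about y gives the same grasp; the last joint's range is limited). The gripper opens to 94 mm and grips with 3 to 60 N. Pads are 16 mm wide; open, the fingers measure 119 mm over their backs; the gripper's body (75 mm by 177 mm) begins 78 mm behind the grasp point.
Start: joints at [-1.496, 0.426, 0.074, 1.606, -0.034, 1.111, -0.067], TCP at [0.15, 0.658, 0.205] pointing down, gripper open.
Joint ranges: [-2.85, 2.85], [-0.5, 2.14], [-1.23, 1.37], [0.21, 2.46], [-1.02, 4.16], [0.16, 2.05], [-2.73, 2.73]. Speed limits (rad/s): [1.89, 1.89, 2.39, 2.39, 3.01, 3.01, 3.01].

## Interface

Orientations are given as a unit quaternion [x, y, z, w].
In Python, from station import robot gives the robot as it stands.
- The arm moves only by the shell command python3 -m crank 'ROWS' [FORCE]. ROWS is JSON, a list of rows, each a list of 5 numbers: the shift along the tool's x, y, z in mm, then the turn about the tool's y in rad, then the opening, from 0 (shut) to 1 (fully open). A call has 1 to 12 rows; each row shifts and turns the commanded pose from where the row before left it, along the tool's axes as they then stand; what a row does not reach is not made up. A row lasts 1/10 s, in which the tool goes at most 50 mm and 8.59 degrees, less where a joint would pass 70% of its speed; a pose out of reach is approached as far as the arm can. A call is refused whole if a number of a shift passes 50 or a number of a turn 0.15, either way. A call with a gripper value outside its range is refused whole. The fingers move at their own pace and stop on an object; FORCE is the grip in N (left out, the last holds). Time passes only in rows, so rows that do not move let the fingers close. It gives the time, the measured TCP pose, the force and the opening at its end, in the units of the state.
- robot.read_state(): the state, without advancing time (a new reading comes with each control period).
- robot.capture(name): name is "scene" or "top" or "wrist"; returns a dict with "img" (384x512x3 uint8, red, green, blue), "depth" (384x512 float32, m along the optical axis (not along the pixel's ray), 0 where there is no reading), "fov_y" (degrees; the focal length in pixels is half the picture's height over the tangent of half this angle, whatever the lens; pixels are square), "cx", "cy" (the principal point, pixels), "k1" (the pictures are not rectified: a ray, as slopes to the right and down, at radius r is drawn at 1 + k1 r^2 times it, then the intrinsics apply), "cam_to_world" (4x4, takes a point from camera to world coordinates). Camera axes: x right, y up, looking along -z (the intrinsics and any distortion apply to the point x, -y, -z); pixel columns grow to the right and rows downward; lengths in m; the calibration is good to about 2 mm. A picture is of the moment at which its call begins.
- robot.close_job(): hands the job in, once; it reports no verdict.
The state is a dict: "time_s": time; "joint_pos": joint angles; "joint_vel": joint speeds; "joint_torque": joint torques, N m; "tool_pos": TCP position; "tool_rot": TCP orientation; "ft_force": force on the tool from outside, world axes, zero at the start; "ft_torque": the same for the moment, N m; "width": opening from 0.0 (shut) to 1.0 (fully open).
Only numpy, scipy, OpenCV 4.12 (cv2) and the standard library are available. Lean on these libraries where they do the work, as an engineer would, in place of code of your own. Each camera call takes 0.05 s, during which the arm holds its last target.

## Working session

There is one attempt and no reset: what is moved stays moved. The work goes in short steps, Python scripts to look and compute and a shell command to move; the robot and the scene stay as the last step left them, time stands still between calls to the robot, and variables do not carry over. Pictures are saved under pics/ and viewed, and the job is handed in when it is done.

```bash
ls; mkdir -p pics
cat > h.py <<'E'
import numpy as np, cv2, json
from station import robot
from scipy.spatial.transform import Rotation as R
def cap(name,fn=None):
    c=robot.capture(name)
    if fn: cv2.imwrite('pics/'+fn,c['img'][:,:,::-1])
    return c
def K(c):
    h,w=c['img'].shape[:2]; f=h/2/np.tan(np.radians(c['fov_y'])/2)
    return np.array([[f,0,c['cx']],[0,f,c['cy']],[0,0,1]])
def rays(c,px):
    px=np.asarray(px,float).reshape(-1,1,2)
    s=cv2.undistortPoints(px,K(c),np.array([c['k1'],0,0,0,0.]),None,None).reshape(-1,2) if c['k1'] else cv2.undistortPoints(px,K(c),None).reshape(-1,2)
    T=np.array(c['cam_to_world']); d=np.c_[s[:,0],-s[:,1],-np.ones(len(s))]@T[:3,:3].T
    return T[:3,3],d
def onz(c,px,z):
    o,d=rays(c,px); t=(z-o[2])/d[:,2]; return o+d*t[:,None]
def bydepth(c,px):
    px=np.asarray(px).reshape(-1,2); o,d=rays(c,px); z=np.array([c['depth'][int(v),int(u)] for u,v in px]); p=o+d*z[:,None]; p[z==0]=np.nan; return p
def cloud(c):
    h,w=c['depth'].shape; u,v=np.meshgrid(np.arange(w),np.arange(h)); px=np.c_[u.ravel(),v.ravel()]
    o,d=rays(c,px); p=(o+d*c['depth'].reshape(-1,1)); p[c['depth'].ravel()==0]=np.nan; return p.reshape(h,w,3)
def st():
    s=robot.read_state(); Rm=R.from_quat(s['tool_rot']).as_matrix()
    print('t',round(s['time_s'],2),'tcp',np.round(s['tool_pos'],4),'w',round(s['width'],3),'F',np.round(s['ft_force'],1)); print(np.round(Rm,3)); print('q',np.round(s['joint_pos'],3)); return s,Rm
E
python3 - <<'E'
from h import *
st()
for n in ('scene','top','wrist'):
    c=cap(n,n+'0.png'); print(n,c['fov_y'],c['cx'],c['cy'],c['k1']); print(np.round(c['cam_to_world'],3).tolist())
E
```

```text
pics
t 0.0 tcp [0.1498 0.6577 0.2048] w 0.999 F [-0.3  0.1 -0.7]
[[ 0.975 -0.     0.222]
 [-0.222 -0.001  0.975]
 [ 0.    -1.    -0.001]]
q [-1.496  0.427  0.074  1.607 -0.034  1.111 -0.067]
scene 56.33903441517434 262.5447272564969 194.39559413410228 -0.026976560658079744
[[-0.717, -0.444, 0.537, 1.315], [0.697, -0.438, 0.568, 0.833], [-0.017, 0.782, 0.623, 0.965], [0.0, 0.0, 0.0, 1.0]]
top 48.13525075751616 259.7879591807589 185.50823233266763 -0.08430296023247971
[[-0.029, 0.983, -0.182, 0.338], [-0.999, -0.031, -0.009, 0.067], [-0.014, 0.181, 0.983, 1.581], [0.0, 0.0, 0.0, 1.0]]
wrist 69.1782573632897 255.96546400241635 190.23964808922798 -0.05212565127206346
[[0.221, -0.938, -0.268, 0.074], [0.975, 0.212, 0.063, 0.676], [-0.002, -0.275, 0.961, 0.383], [0.0, 0.0, 0.0, 1.0]]
```

View pics/scene0.png

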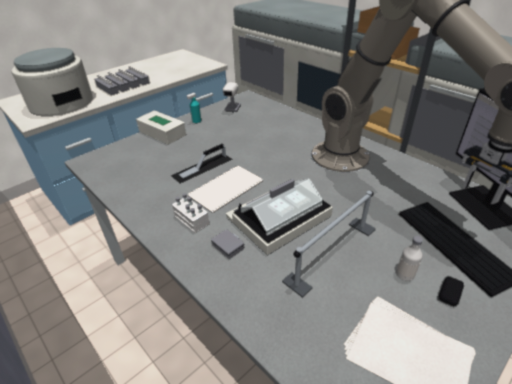

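View pics/top0.png

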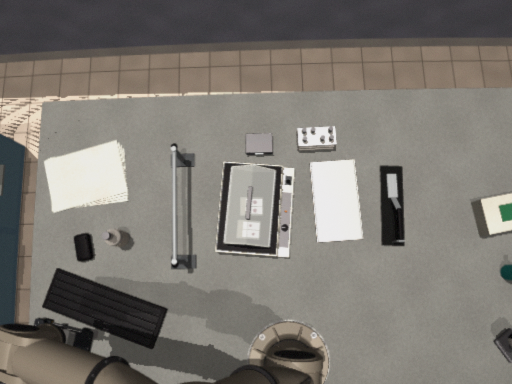

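View pics/wrist0.png

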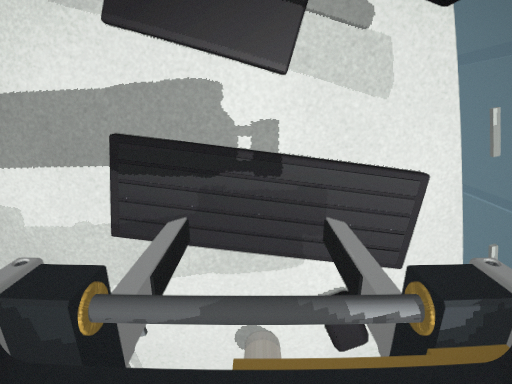

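Run:
```python
from h import *
c=cap('top'); i=c['img'][:,:,::-1]
cv2.imwrite('pics/topz.png',cv2.resize(i[120:280,160:420],None,fx=3,fy=3,interpolation=cv2.INTER_CUBIC))
c=cap('scene'); i=c['img'][:,:,::-1]
cv2.imwrite('pics/scz.png',cv2.resize(i[130:300,160:390],None,fx=3.4,fy=3.4,interpolation=cv2.INTER_CUBIC))
```

```text
(no output)
```

View pics/topz.png

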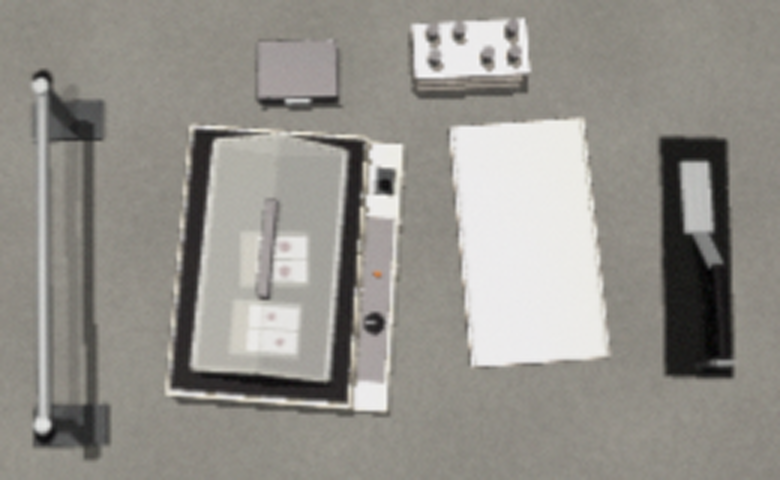

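View pics/scz.png

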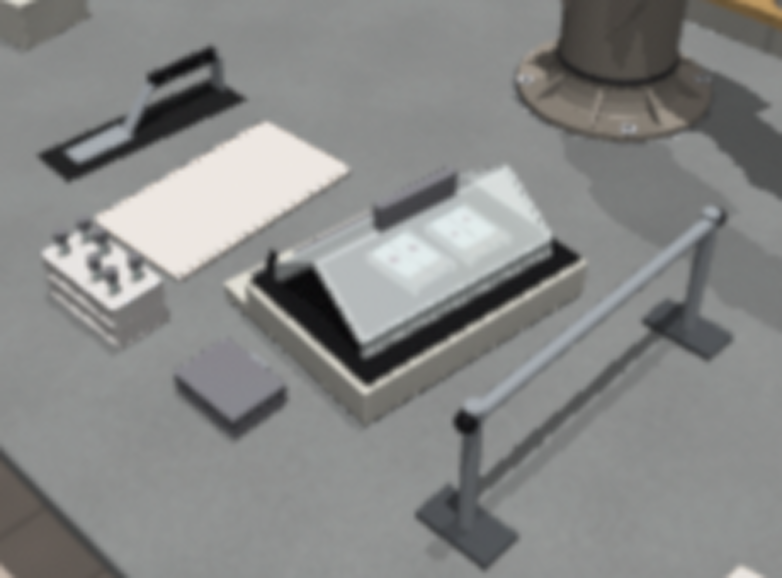

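Run:
```python
from h import *
c=cap('top'); img=c['img'].astype(int); P=cloud(c); hsv=cv2.cvtColor(c['img'],cv2.COLOR_RGB2HSV)
def rect(m,z,name,box):
    k=np.zeros_like(m,np.uint8); x0,y0,x1,y1=box; k[y0:y1,x0:x1]=m[y0:y1,x0:x1]
    cs,_=cv2.findContours(k,cv2.RETR_EXTERNAL,cv2.CHAIN_APPROX_NONE); a=max(cs,key=cv2.contourArea).reshape(-1,2)
    w=onz(c,a,z); r=cv2.minAreaRect((w[:,:2]*1000).astype(np.float32)); print(name,np.round(r[0],1),np.round(r[1],1),round(r[2],2)); return w
g=c['img'].min(2)
rect((g>190).astype(np.uint8),.01,'tile',(300,150,370,250))
rect((c['img'].max(2)<50).astype(np.uint8),.003,'mat',(375,155,412,250))
rect((g>190).astype(np.uint8),.098,'rack',(290,120,342,155))
# warmer: hot plate black
rect((c['img'].max(2)<60).astype(np.uint8),.06,'plate',(210,155,285,260))
# rail
z=P[...,2]; k=(z>.14)&(z<.185); k[:, :165]=0; k[:,185:]=0
q=P[k]; print('rail pts',len(q),q.min(0),q.max(0)); 
v=cv2.fitLine(q[:,:2].astype(np.float32),cv2.DIST_HUBER,0,.01,.01).ravel(); print(v, np.median(q,0))
# cover bar
k=np.zeros_like(z,bool);k[180:225,240:260]=(z[180:225,240:260]>.155); q=P[k]; print('bar',len(q),q.min(0),q.max(0),q.mean(0)); v=cv2.fitLine(q[:,:2].astype(np.float32),cv2.DIST_HUBER,0,.01,.01).ravel();print(v)
for uv in [(192,130),(385,163),(277,205)]: pass
print('bench z',P[300,330],P[200,290],'tile',P[200,335])
```

```text
tile [ 566.1 -198.2] [299.  168.9] 2.37
mat [ 542.3 -407.3] [ 81.3 293.1] 86.91
rack [ 787.3 -128.7] [ 67.4 136.4] 1.27
plate [541.2 120.3] [203.3 309. ] 84.26
rail pts 631 [0.33772331 0.35378021 0.14155934] [0.75811104 0.38018882 0.17903347]
[0.99988097 0.01542771 0.545887   0.36674592] [0.54563404 0.3666366  0.16692483]
bar 148 [0.48822318 0.10867389 0.15611575] [0.59784959 0.13100965 0.1820479 ] [0.54151704 0.1187576  0.1746054 ]
[ 0.9937389  -0.11172736  0.541517    0.11875761]
bench z [ 0.20457183 -0.15936236 -0.00379474] [ 0.56854957 -0.02844287  0.02214203] tile [ 0.56445765 -0.19470254  0.01438423]
```

```bash
cat >> h.py <<'E'
def go(x,y,z,yaw=None):
    "delta mm in tool axes after a turn to yaw (deg, tool x direction)"
    s=robot.read_state(); Rm=R.from_quat(s['tool_rot']).as_matrix()
    y0=np.arctan2(Rm[1,0],Rm[0,0]); y1=y0 if yaw is None else np.radians(yaw)
    d=np.array([x,y,z])-s['tool_pos']
    ax=np.array([np.cos(y1),np.sin(y1),0]); az=np.array([-np.sin(y1),np.cos(y1),0])
    print('tcp',np.round(np.array(s['tool_pos'])*1000,1),'yaw',round(np.degrees(y0),2),'F',np.round(s['ft_force'],1),'w',round(s['width'],3),'turn',round(-(y1-y0),3),'d xyz',np.round([d@ax*1e3,-d[2]*1e3,d@az*1e3],1),'n',round(np.linalg.norm(d)*1e3))
E
python3 -m crank '[[0,-40,0,-0.124,0],[0,-50,0,0,0],[0,-50,0,0,0]]'
python3 -c "
from h import *
go(.617,-.021,.30,-5.74)"
```

```text
time_s: 0.6
tool_pos: [0.1498, 0.6576, 0.3469]
tool_rot: [0.707, -0.035, 0.035, -0.706]
ft_force: [-0.6, 2.1, 1.1]
width: 0.782
tcp [149.8 657.6 346.9] yaw -5.71 F [-0.6  2.1  1.1] w 0.782 turn 0.001 d xyz [ 532.7   46.9 -628.5] n 825
```

```bash
python3 -m crank '[[31,0,-37,0,0],[31,0,-37,0,0],[31,0,-37,0,0],[31,0,-37,0,0],[31,0,-37,0,0],[31,0,-37,0,0],[31,0,-37,0,0],[31,0,-37,0,0],[31,0,-37,0,0],[31,0,-37,0,0],[31,0,-37,0,0]]'
python3 -c "
from h import *
go(.617,-.021,.25,-5.74)"
```

```text
time_s: 1.7
tool_pos: [0.4492, 0.2173, 0.3458]
tool_rot: [-0.706, 0.035, -0.035, 0.706]
ft_force: [0.6, 0.7, -0.8]
width: 0.003
tcp [449.2 217.3 345.8] yaw -5.72 F [ 0.6  0.7 -0.8] w 0.003 turn 0.0 d xyz [ 190.7   95.8 -220.3] n 307
```

```bash
python3 -m crank '[[27,10,-32,0,0],[27,10,-32,0,0],[27,15,-31,0,0],[27,15,-31,0,0],[27,15,-31,0,0],[27,15,-31,0,0],[27,15,-31,0,0],[0,0,0,0,0]]'
python3 -c "
from h import *
go(.617,-.021,.25,-5.74); cap('wrist','w1.png'); c=cap('top'); print(onz(c,[[288.3,180.7]],.045))"
```

```text
time_s: 2.5
tool_pos: [0.6155, -0.0229, 0.2484]
tool_rot: [0.707, -0.038, 0.037, -0.705]
ft_force: [-1.3, -0.1, -0.1]
width: 0.004
tcp [615.5 -22.9 248.4] yaw -6.05 F [-1.3 -0.1 -0.1] w 0.004 turn -0.005 d xyz [ 1.3 -1.6  2. ] n 3
[[ 0.63629008 -0.02380176  0.045     ]]
```

View pics/w1.png

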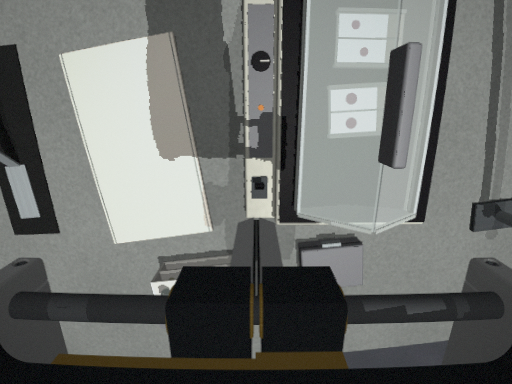

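```bash
python3 -c "
from h import *
c=cap('wrist'); i=c['img'][:,:,::-1]
cv2.imwrite('pics/w1z.png',cv2.resize(i[140:260,200:320],None,fx=5,fy=5,interpolation=cv2.INTER_CUBIC))
for uv,z in [((259,184),.045),((248,217),.025),((272,217),.025)]: print(onz(c,[uv],z), bydepth(c,[uv]))
"
```

```text
[[ 0.63689058 -0.01685648  0.045     ]] [[ 0.63528663 -0.01675259  0.05117081]]
[[ 0.69297714 -0.03929867  0.025     ]] [[ 0.69302441 -0.03930744  0.02487756]]
[[ 0.69668537 -0.0022826   0.025     ]] [[ 0.68590332 -0.00283133  0.05228146]]
```

View pics/w1z.png

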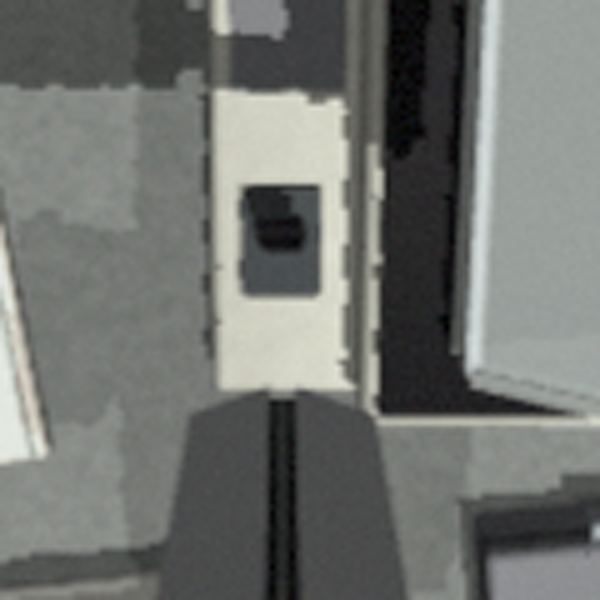

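```bash
python3 -c "
from h import *
c=cap('wrist')
print(onz(c,[(256,188.1),(248.3,177.5),(264,177.5),(248.3,199),(264,199)],.026)); print(onz(c,[(256.5,186.5),(254,184),(261,184),(261,189),(254.5,189)],.052))
print(onz(c,[(243.5,217.5),(243,200),(242,160)],.025))
print(onz(c,[(276,223),(423,221)],.06))
"
```

```text
[[ 0.64795441 -0.02087513  0.026     ]
 [ 0.63056597 -0.0306509   0.026     ]
 [ 0.63285988 -0.00743499  0.026     ]
 [ 0.66389877 -0.03420693  0.026     ]
 [ 0.66624146 -0.01047646  0.026     ]]
[[ 0.63854757 -0.01921301  0.052     ]
 [ 0.63459792 -0.02233845  0.052     ]
 [ 0.63556055 -0.01259232  0.052     ]
 [ 0.64279354 -0.01327291  0.052     ]
 [ 0.64189523 -0.02236893  0.052     ]]
[[ 0.69346768 -0.0448935   0.025     ]
 [ 0.66501152 -0.0424796   0.025     ]
 [ 0.60371723 -0.03710022  0.025     ]]
[[0.69282715 0.00339953 0.06      ]
 [0.71169446 0.21654665 0.06      ]]
```

```bash
python3 -m crank '[[-2,40,5,0,0],[0,45,0,0,0],[0,45,0,0,0],[0,40,0,0,0],[0,25,0,0,0],[0,10,0,0,0],[0,0,0,0,0]]'
python3 -c "
from h import *
go(.617,-.019,.042); cap('wrist','w2.png')"
```

```text
time_s: 3.4
tool_pos: [0.6129, -0.0114, 0.0453]
tool_rot: [-0.706, 0.035, -0.035, 0.706]
ft_force: [0.1, -0.7, 1.2]
width: 0.001
tcp [612.9 -11.4  45.3] yaw -5.65 F [ 0.1 -0.7  1.2] w 0.001 turn -0.0 d xyz [ 4.8  3.3 -7.2] n 9
```

View pics/w2.png

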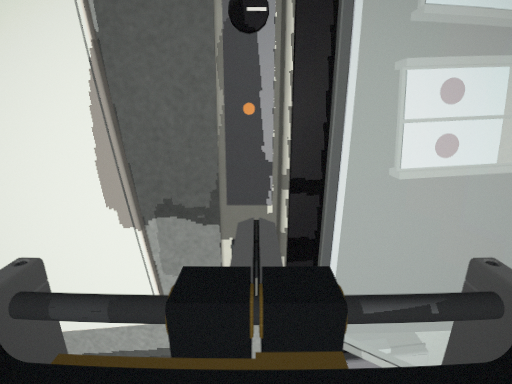

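```bash
python3 -m crank '[[0,4,-6,0,0],[6,0,0,0,0],[6,0,0,0,0],[5,0,0,0,0],[5,0,0,0,0],[4,0,0,0,0],[0,0,0,0,0]]'
python3 -m crank '[[4,0,0,0,0],[3,0,0,0,0],[0,0,0,0,0]]'
python3 -m crank '[[3,0,0,0,0],[0,0,0,0,0]]'
```

```text
time_s: 4.15
tool_pos: [0.6391, -0.021, 0.0414]
tool_rot: [0.706, -0.035, 0.035, -0.706]
ft_force: [-0.3, 0.5, 0.4]
width: 0.003
time_s: 4.45
tool_pos: [0.6408, -0.0212, 0.0406]
tool_rot: [-0.706, 0.039, -0.032, 0.707]
ft_force: [-27.6, 2.9, 21.0]
width: 0.006
time_s: 4.65
tool_pos: [0.6413, -0.0212, 0.0404]
tool_rot: [-0.706, 0.04, -0.03, 0.707]
ft_force: [-42.3, 6.2, 33.4]
width: 0.003
```

```bash
python3 -m crank '[[-8,0,0,0,0],[-15,-10,0,0,0],[-20,-40,0,0,0],[0,-45,0,0,0],[0,-45,0,0,0],[0,0,0,0,0]]'
python3 -c "
from h import *
go(.617,-.019,.042); c=cap('wrist','w3.png'); i=c['img'][:,:,::-1]
cv2.imwrite('pics/w3z.png',cv2.resize(i[140:260,200:320],None,fx=5,fy=5,interpolation=cv2.INTER_CUBIC))"
```

```text
time_s: 5.25
tool_pos: [0.6087, -0.018, 0.1874]
tool_rot: [-0.706, 0.032, -0.038, 0.707]
ft_force: [0.9, -0.1, -0.6]
width: 0.007
tcp [608.7 -18.  187.4] yaw -5.75 F [ 0.9 -0.1 -0.6] w 0.007 turn -0.0 d xyz [ 8.400e+00  1.454e+02 -1.000e-01] n 146
```

View pics/w3.png

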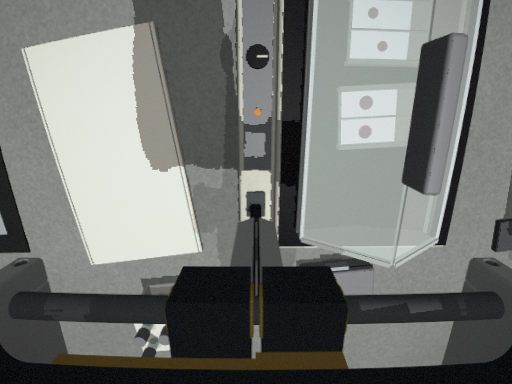

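View pics/w3z.png

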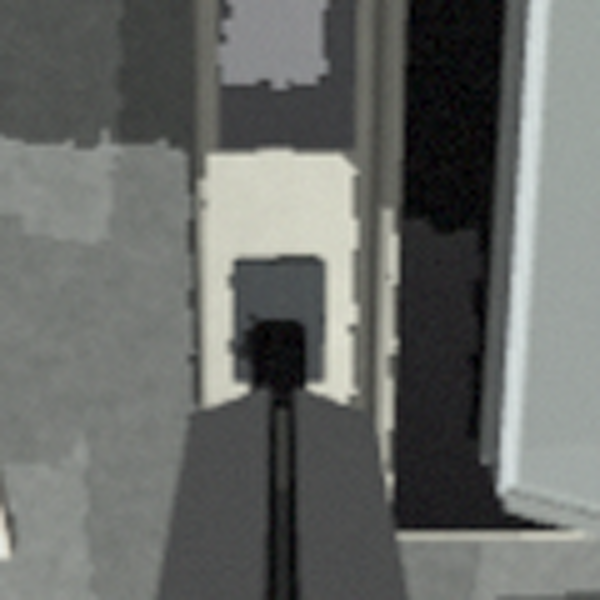

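Run:
```python
from h import *
c=cap('wrist'); P=cloud(c)
u,v=np.meshgrid(np.arange(512),np.arange(384))
k=(P[...,2]>.168)&(P[...,2]<.185)&(u>380)&(v<230)
q=P[k]; print(len(q),q.mean(0),np.median(q[:,2])); print(cv2.minAreaRect((q[:,:2]*1000).astype(np.float32)))
# toggle
k=(P[...,2]>.03)&(P[...,2]<.07)&(u>240)&(u<272)&(v>190)&(v<222); q=P[k]; print(len(q)); 
if len(q): print(q.mean(0), q[q[:,2].argmax()])
go(.5415,.119,.30,-6.2)
```

```text
3778 [0.54433202 0.11713307 0.17345997] 0.17398756007644595
((547.7217407226562, 118.45692443847656), (15.718753814697266, 109.49136352539062), 83.64909362792969)
138
[ 0.65064301 -0.02330453  0.04099568] [ 0.65482908 -0.02338209  0.05122506]
tcp [606.4 -17.4 182.5] yaw -5.7 F [ 0.2 -0.1 -1.1] w 0.003 turn 0.009 d xyz [ -79.2 -117.5  128.6] n 191
```

```bash
python3 -m crank '[[0,-45,0,0.01,1],[0,-45,0,0,1],[-22,-20,32,0,1],[-20,0,32,0,1],[-20,0,32,0,1],[-15,0,32,0,1],[0,0,0,0,1],[0,0,0,0,1]]'
python3 -c "
from h import *
go(.545,.118,.145,-6.35)"
```

```text
time_s: 6.15
tool_pos: [0.5428, 0.1185, 0.2904]
tool_rot: [0.706, -0.039, 0.038, -0.706]
ft_force: [-0.0, -0.7, 1.2]
width: 0.648
tcp [542.8 118.5 290.4] yaw -6.19 F [-0.  -0.7  1.2] w 0.648 turn 0.003 d xyz [  2.3 145.4  -0.3] n 145
```

```bash
python3 -m crank '[[2,20,0,0.003,1],[0,30,0,0,1],[0,35,0,0,1],[0,30,0,0,1],[0,20,0,0,1],[0,10,0,0,1],[0,0,0,0,1]]'
python3 -c "
from h import *
go(.545,.118,.145,-6.35); cap('scene','s4.png')"
```

```text
time_s: 6.85
tool_pos: [0.5448, 0.1165, 0.1452]
tool_rot: [0.707, -0.041, 0.04, -0.705]
ft_force: [0.5, -1.2, 0.6]
width: 0.999
tcp [544.8 116.5 145.2] yaw -6.55 F [ 0.5 -1.2  0.6] w 0.999 turn -0.003 d xyz [0.  0.2 1.5] n 2
```

View pics/s4.png

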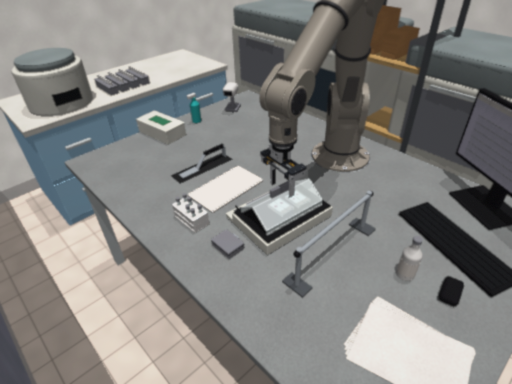

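Fingers straddle the grip bar (about pixel 290,178). Close and lift.

```bash
python3 -m crank '[[0,0,1,0,0],[0,0,0,0,0],[0,0,0,0,0],[0,0,0,0,0],[0,0,0,0,0],[0,0,0,0,0],[0,0,0,0,0],[0,0,0,0,0],[0,0,0,0,0],[0,0,0,0,0]]' 40
python3 -c "
from h import *
go(.545,.118,.145,-6.35)"
python3 -m crank '[[0,-5,0,0,0],[0,-10,0,0,0],[0,-15,0,0,0],[0,-20,0,0,0],[0,-20,0,0,0],[0,-20,0,0,0],[0,-20,0,0,0],[0,-20,0,0,0],[0,-15,0,0,0],[0,-5,0,0,0],[0,0,0,0,0]]'
python3 -c "
from h import *
go(.546,.367,.305,.9); cap('scene','s5.png');cap('wrist','w5.png')"
```

```text
time_s: 7.9
tool_pos: [0.5453, 0.1187, 0.1465]
tool_rot: [0.706, -0.04, 0.04, -0.706]
ft_force: [-0.4, -0.2, -0.3]
width: 0.186
tcp [545.3 118.7 146.5] yaw -6.47 F [-0.4 -0.2 -0.3] w 0.186 turn -0.002 d xyz [-0.2  1.5 -0.8] n 2
time_s: 9.0
tool_pos: [0.5455, 0.1187, 0.2972]
tool_rot: [-0.706, 0.04, -0.04, 0.706]
ft_force: [-0.3, -0.0, -2.9]
width: 0.146
tcp [545.5 118.7 297.2] yaw -6.47 F [-0.3 -0.  -2.9] w 0.146 turn -0.129 d xyz [  4.4  -7.8 248.2] n 248
```

View pics/s5.png

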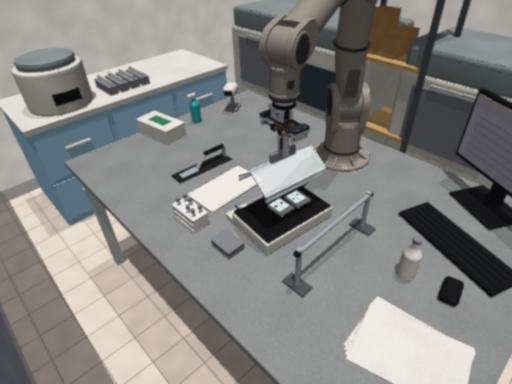

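View pics/w5.png

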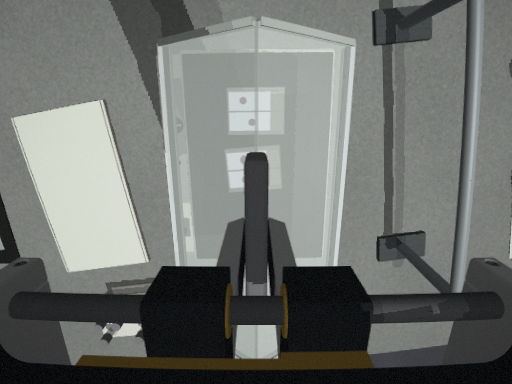

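```bash
python3 - <<'E'
from h import *
c=cap('wrist'); P=cloud(c); u,v=np.meshgrid(np.arange(512),np.arange(384))
k=(P[...,2]>.155)&(P[...,2]<.175)&(u>430)&(v<280)&(P[...,1]>.3)
q=P[k]; print(len(q)); l=cv2.fitLine(q[:,:2].astype(np.float32),cv2.DIST_HUBER,0,.01,.01).ravel(); print(l, 'y at .546',l[3]+(.546-l[2])*l[1]/l[0],np.percentile(q[:,2],98))
E
python3 -m crank '[[0,-5,10,-0.04,0],[1,-5,25,-0.05,0],[1,0,35,-0.039,0],[1,0,38,0,0],[1,0,38,0,0],[0,0,38,0,0],[0,0,30,0,0],[0,0,20,0,0],[0,0,8,0,0],[0,0,0,0,0]]'
python3 -c "
from h import *
go(.546,.367,.305,.9); cap('scene','s6.png');cap('wrist','w6.png');cap('top','t6.png')"
```

```text
4552
[0.99984735 0.01747165 0.4968032  0.36474717] y at .546 0.36560684 0.16805633182053398
time_s: 10.15
tool_pos: [0.5499, 0.3617, 0.3059]
tool_rot: [0.707, 0.006, -0.007, -0.707]
ft_force: [-0.0, 0.3, -2.9]
width: 0.147
tcp [549.9 361.7 305.9] yaw 1.04 F [-0.   0.3 -2.9] w 0.147 turn 0.002 d xyz [-3.8  0.9  5.3] n 7
```

View pics/s6.png

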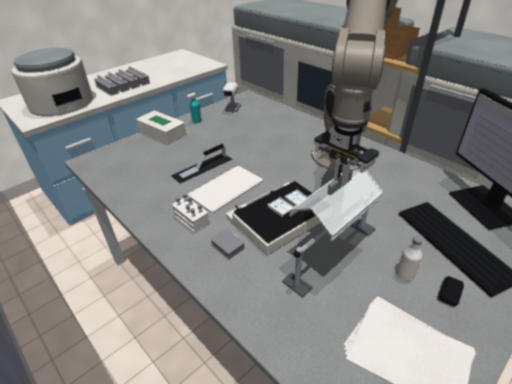

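View pics/w6.png

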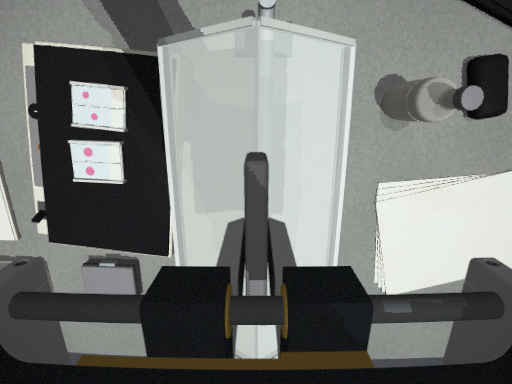

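```bash
python3 -m crank '[[0,5,4,0.002,0],[0,15,0,0,0],[0,20,0,0,0],[0,20,0,0,0],[0,20,0,0,0],[0,15,0,0,0],[0,10,0,0,0],[0,6,0,0,0],[0,3,0,0,0],[0,0,0,0,0]]'
python3 -c "
from h import *
go(.547,.366,.1815,.9); cap('scene','s7.png')"
```

```text
time_s: 11.3
tool_pos: [0.5503, 0.3646, 0.1926]
tool_rot: [-0.707, -0.005, 0.005, 0.707]
ft_force: [0.7, -0.7, -3.0]
width: 0.147
tcp [550.3 364.6 192.6] yaw 0.81 F [ 0.7 -0.7 -3. ] w 0.147 turn -0.002 d xyz [-3.3 11.1  1.5] n 12
```

View pics/s7.png

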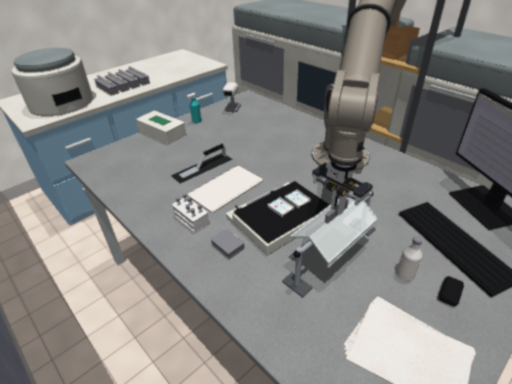

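```bash
python3 -m crank '[[-1,5,1,0,0],[0,3,0,0,0],[0,2,0,0,0],[0,0,0,0,0],[0,0,0,0,0]]'
python3 -m crank '[[0,1,0,0,0],[0,0,0,0,0]]'
```

```text
time_s: 11.85
tool_pos: [0.5498, 0.3674, 0.1841]
tool_rot: [-0.706, -0.006, 0.005, 0.708]
ft_force: [-1.4, 3.2, 11.2]
width: 0.146
time_s: 12.05
tool_pos: [0.55, 0.3678, 0.1838]
tool_rot: [-0.706, -0.006, 0.004, 0.709]
ft_force: [-2.7, 4.3, 18.2]
width: 0.144
```

```bash
python3 -m crank '[[0,-2,-1,0,0],[0,0,0,0,0],[0,0,0,0,0]]'
python3 -m crank '[[0,0,0,0,0.3],[0,0,0,0,0.3],[0,0,0,0,0.4],[0,0,0,0,0.5],[0,0,0,0,0.6],[0,0,0,0,0.6]]'
python3 -c "
from h import *
go(.547,.366,.1815,.9); cap('scene','s8.png')"
```

```text
time_s: 12.35
tool_pos: [0.5496, 0.3664, 0.1849]
tool_rot: [-0.706, -0.006, 0.005, 0.708]
ft_force: [-3.1, 4.0, 9.1]
width: 0.148
time_s: 12.95
tool_pos: [0.5492, 0.3644, 0.1833]
tool_rot: [0.707, 0.005, -0.005, -0.707]
ft_force: [0.5, 0.1, -0.0]
width: 0.586
tcp [549.2 364.4 183.3] yaw 0.81 F [ 0.5  0.1 -0. ] w 0.586 turn -0.002 d xyz [-2.2  1.8  1.6] n 3
```

View pics/s8.png

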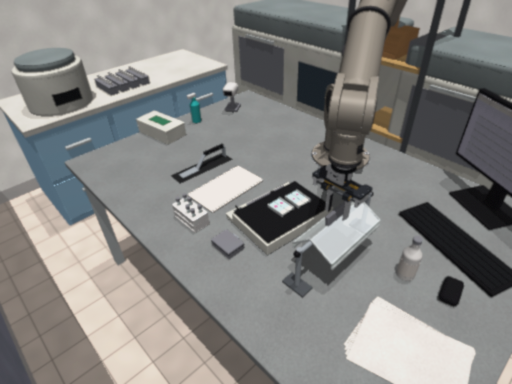

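Cover rests on the rail (around pixel 340,230). Retreat up, then fly to the mat.

```bash
python3 -m crank '[[0,-10,0,0,0.8],[0,-25,0,0,0.8],[0,-40,0,0,0.8],[0,-45,0,0,0.8],[0,-20,-40,0,0.8],[0,-10,-48,0,0.8],[0,0,-49,0,0.8],[0,0,-49,0,0.8],[0,0,-49,0,0.8],[0,0,-40,0,0.8],[0,0,0,0,0.8]]'
python3 -c "
from h import *
go(.547,-.40,.30,.9); cap('scene','s9.png');cap('wrist','w9.png');cap('top','t9.png')"
```

```text
time_s: 14.1
tool_pos: [0.5533, 0.0832, 0.335]
tool_rot: [-0.707, -0.003, 0.002, 0.707]
ft_force: [0.7, -0.6, -0.1]
width: 0.806
tcp [553.3  83.2 335. ] yaw 0.37 F [ 0.7 -0.6 -0.1] w 0.806 turn -0.009 d xyz [ -13.9   35.  -483.1] n 485
```

View pics/s9.png

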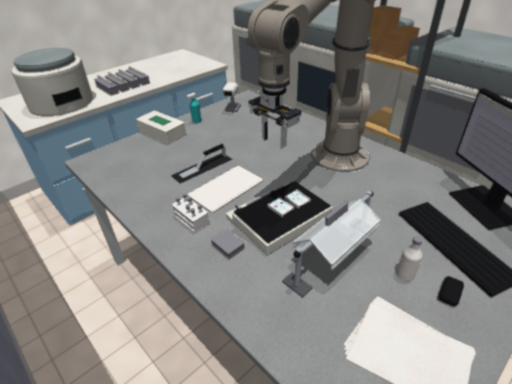

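View pics/w9.png

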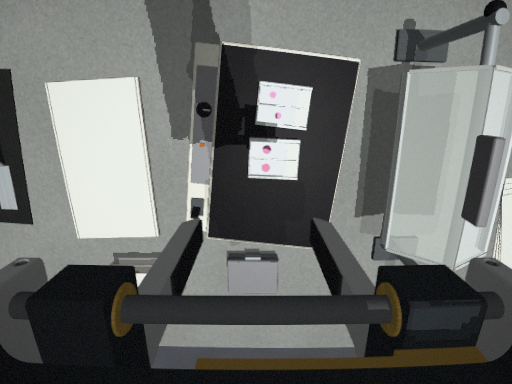

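View pics/t9.png

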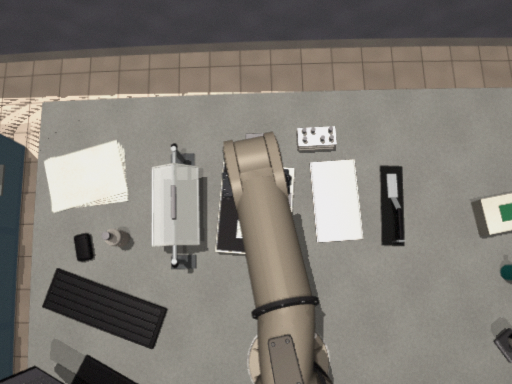

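```bash
cat > trays.py <<'E'
from h import *
def trays(c,z=.071,box=(215,45,360,245),thr=120):
    m=np.zeros(c['img'].shape[:2],np.uint8); x0,y0,x1,y1=box; m[y0:y1,x0:x1]=(c['img'][y0:y1,x0:x1].min(2)>thr)
    m=cv2.morphologyEx(m,cv2.MORPH_CLOSE,np.ones((3,3),np.uint8))
    cs,_=cv2.findContours(m,cv2.RETR_EXTERNAL,cv2.CHAIN_APPROX_NONE)
    for a in cs:
        if cv2.contourArea(a)<400: continue
        w=onz(c,a.reshape(-1,2),z); r=cv2.minAreaRect((w[:,:2]*1000).astype(np.float32)); print(np.round(r[0],1),np.round(r[1],1),round(r[2],2), cv2.boundingRect(a))
if __name__=='__main__':
    c=cap('wrist','wz.png'); trays(c)
    i=c['img'][:,:,::-1]; cv2.imwrite('pics/w9z.png',cv2.resize(i[60:200,220:340],None,fx=5,fy=4.2))
E
python3 trays.py
```

```text
[549.4 114.2] [81.1 65.4] 88.37 (246, 139, 53, 42)
[467.  126.6] [81.  65.1] 84.33 (254, 81, 57, 50)
[504.1 218. ] [387.2 165.6] 31.47 (228, 45, 132, 200)
```

View pics/w9z.png

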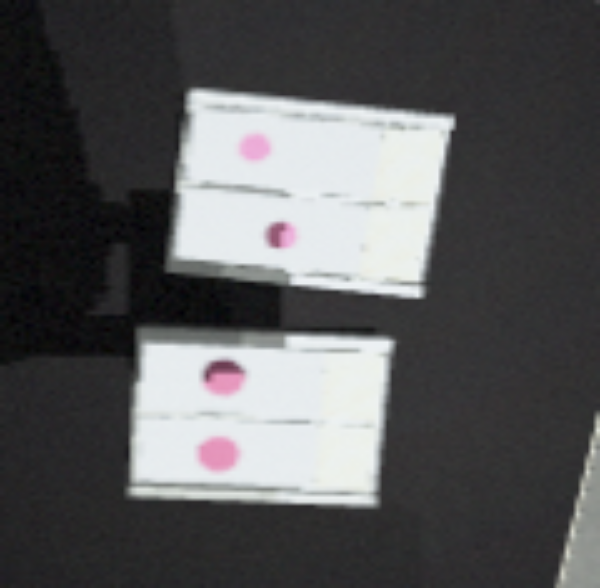

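```bash
python3 -m crank '[[5,0,-48,0,0.8],[5,0,-49,0,0.8],[5,0,-49,0,0.8],[5,0,-49,0,0.8],[5,0,-49,0,0.8],[5,0,-49,0,0.8],[5,0,-49,0,0.8],[5,0,-49,0,0.8],[5,0,-49,0,0.8],[0,0,-30,0,0.8],[0,0,0,0,0.8]]'
python3 -c "
from h import *
go(.60,-.40,.30,.9); c=cap('wrist','w10.png')"
```

```text
time_s: 15.4
tool_pos: [0.604, -0.3833, 0.3324]
tool_rot: [0.708, 0.003, -0.005, -0.707]
ft_force: [0.3, 0.3, -0.1]
width: 0.797
tcp [ 604.  -383.3  332.4] yaw 0.61 F [ 0.3  0.3 -0.1] w 0.797 turn -0.005 d xyz [ -4.3  32.4 -16.6] n 37
```

View pics/w10.png

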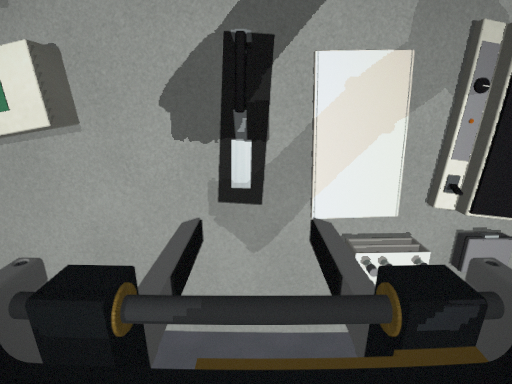

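Run:
```python
from h import *
c=cap('wrist'); P=cloud(c); u,v=np.meshgrid(np.arange(512),np.arange(384)); g=c['img'].min(2)
m=((g>110)&(u>222)&(u<260)&(v>132)&(v<192)).astype(np.uint8)
cs,_=cv2.findContours(m,0,cv2.CHAIN_APPROX_NONE); a=max(cs,key=cv2.contourArea).reshape(-1,2); print(cv2.boundingRect(a))
w=onz(c,a,.005); print('blade',cv2.minAreaRect((w[:,:2]*1000).astype(np.float32)))
k=(P[...,2]>.062)&(P[...,2]<.085)&(u>220)&(u<260)&(v<130); q=P[k]; print('handle',len(q),q.min(0),q.max(0),np.median(q,0)); r=cv2.minAreaRect((q[:,:2]*1000).astype(np.float32)); print(r); print(cv2.fitLine(q[:,:2].astype(np.float32),cv2.DIST_HUBER,0,.01,.01).ravel())
m=((g>170)&(u>305)&(u<420)&(v>45)&(v<222)).astype(np.uint8); m=((g>140)&(u>305)&(u<425)&(v>45)&(v<222)).astype(np.uint8)
cs,_=cv2.findContours(m,0,cv2.CHAIN_APPROX_NONE); a=max(cs,key=cv2.contourArea).reshape(-1,2); w=onz(c,a,.01); print('tile',cv2.minAreaRect((w[:,:2]*1000).astype(np.float32)))
print('mat corners',onz(c,[(223,32),(273,35),(263,204),(219,202)],.003))
i=c['img'][:,:,::-1]; cv2.imwrite('pics/w10z.png',cv2.resize(i[20:215,200:300],None,fx=4,fy=3))
```

```text
(230, 138, 20, 50)
blade ((619.1023559570312, -411.498779296875), (35.53071975708008, 91.57278442382812), 89.3982162475586)
handle 981 [ 0.40826871 -0.42378937  0.06202803] [ 0.52653367 -0.39447042  0.07579734] [ 0.46369091 -0.40983116  0.07286398]
((467.3409423828125, -408.61553955078125), (118.17072296142578, 29.33248519897461), 0.5275862216949463)
[ 0.99992007 -0.01264564  0.46557626 -0.40953112]
tile ((572.950927734375, -169.06423950195312), (312.273681640625, 236.326171875), 0.8359788656234741)
mat corners [[ 0.39881668 -0.43927267  0.003     ]
 [ 0.40243981 -0.35615696  0.003     ]
 [ 0.69842079 -0.366797    0.003     ]
 [ 0.69562032 -0.45145696  0.003     ]]
```

View pics/w10z.png

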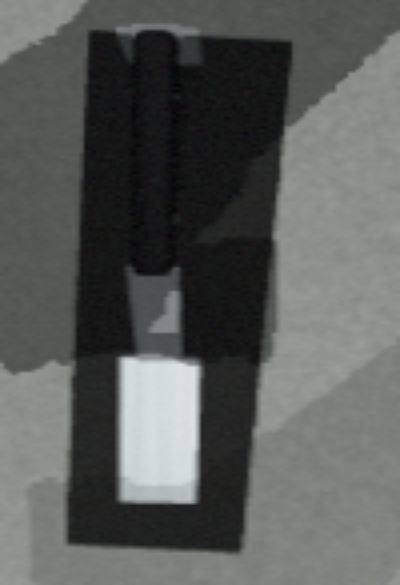

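```bash
python3 -m crank '[[-30,20,-5,0.025,0.8],[-40,25,-8,0,0.8],[-40,25,-8,0,0.8],[-18,30,-3,0,0.8],[0,40,0,0,0.8],[0,40,0,0,0.8],[0,30,0,0,0.8],[0,0,0,0,0.8],[0,0,0,0,0.8]]'
python3 -c "
from h import *
go(.474,-.4097,.045,-.8); c=cap('wrist','w11.png')"
```

```text
time_s: 16.4
tool_pos: [0.4776, -0.4021, 0.1243]
tool_rot: [-0.707, 0.003, -0.003, 0.707]
ft_force: [0.0, 0.1, 0.5]
width: 0.799
tcp [ 477.6 -402.1  124.3] yaw -0.51 F [0.  0.1 0.5] w 0.799 turn 0.005 d xyz [-3.5 79.3 -7.6] n 80
```

View pics/w11.png

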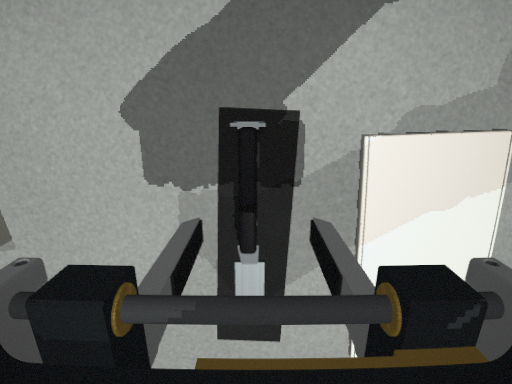

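```bash
python3 - <<'E'
from h import *
c=cap('wrist'); P=cloud(c); u,v=np.meshgrid(np.arange(512),np.arange(384))
k=(P[...,2]>.066)&(P[...,2]<.08)&(u>225)&(u<270)&(v>115)&(v<250); q=P[k]; print(len(q),q.min(0),q.max(0)); l=cv2.fitLine(q[:,:2].astype(np.float32),cv2.DIST_HUBER,0,.01,.01).ravel(); print(l,'y at .474',l[3]+(.474-l[2])*l[1]/l[0]); print(cv2.minAreaRect((q[:,:2]*1000).astype(np.float32)))
E
python3 -m crank '[[-3,15,-6,0.005,0.8],[0,20,-1,0,0.8],[0,20,0,0,0.8],[0,14,0,0,0.8],[0,8,0,0,0.8],[0,0,0,0,0.8],[0,0,0,0,0.8]]'
python3 -c "
from h import *
go(.474,-.4097,.045,-.8)"
```

```text
2210 [ 0.41239167 -0.41868868  0.06714878] [ 0.52288624 -0.40176715  0.07582742]
[ 0.9998491  -0.01737134  0.46376118 -0.4100134 ] y at .474 -0.4101913
((467.5347595214844, -410.2178039550781), (15.750296592712402, 110.40962982177734), 88.8526382446289)
time_s: 17.2
tool_pos: [0.4737, -0.4105, 0.0471]
tool_rot: [0.707, -0.005, 0.006, -0.707]
ft_force: [-0.3, 0.4, -0.6]
width: 0.801
tcp [ 473.7 -410.5   47.1] yaw -0.92 F [-0.3  0.4 -0.6] w 0.801 turn -0.002 d xyz [0.2 2.1 0.8] n 2
```

```bash
python3 -m crank '[[-1,2,0.5,0,0],[0,0,0,0,0],[0,0,0,0,0],[0,0,0,0,0],[0,0,0,0,0],[0,0,0,0,0],[0,0,0,0,0],[0,0,0,0,0],[0,0,0,0,0],[0,0,0,0,0]]' 60
python3 -c "
from h import *
st()"
```

```text
time_s: 18.2
tool_pos: [0.4725, -0.4096, 0.0445]
tool_rot: [0.707, -0.006, 0.006, -0.707]
ft_force: [-0.3, -0.0, -0.5]
width: 0.166
t 18.2 tcp [ 0.4725 -0.4096  0.0445] w 0.166 F [-0.3 -0.  -0.5]
[[ 1.    -0.     0.016]
 [-0.016 -0.     1.   ]
 [-0.    -1.    -0.   ]]
q [ 0.148  0.614  0.633  1.874 -0.489  0.813  2.593]
```

```bash
python3 -m crank '[[0,0,0,0,0.8],[0,0,0,0,0.8],[0,0,0,0,0.8],[0,0,0,0,0.8],[0,0,0,0,0.8],[0,-20,0,0,0.8],[0,-40,0,0,0.8],[0,-40,0,0,0.8],[0,-30,0,0.1,0.8]]'
python3 -m crank '[[0,0,0,0.14,0.8],[0,0,0,0.14,0.8],[0,0,0,0.14,0.8],[0,0,0,0.14,0.8],[0,0,0,0.14,0.8],[0,0,0,0.14,0.8],[0,0,0,0.14,0.8],[0,0,0,0.14,0.8],[0,0,0,0.14,0.8],[0,0,0,0.14,0.8],[0,0,0,0.14,0.8]]'
python3 -m crank '[[0,0,0,0.14,0.8],[0,0,0,0.14,0.8],[0,0,0,0.14,0.8],[0,0,0,0.14,0.8],[0,0,0,0.14,0.8],[0,0,0,0.14,0.8],[0,0,0,0.14,0.8],[0,0,0,0.14,0.8],[0,0,0,0.14,0.8],[0,0,0,0.14,0.8],[0,0,0,0.1,0.8]]'
python3 -c "
from h import *
st();go(.4725,-.410,.045,179.0);cap('wrist','w12.png')"
```

```text
time_s: 19.1
tool_pos: [0.4726, -0.4101, 0.1769]
tool_rot: [0.706, -0.041, 0.042, -0.706]
ft_force: [0.4, -0.6, -0.2]
width: 0.801
time_s: 20.2
tool_pos: [0.4726, -0.4095, 0.1745]
tool_rot: [0.477, -0.522, 0.522, -0.477]
ft_force: [0.9, 0.4, -0.4]
width: 0.802
time_s: 21.3
tool_pos: [0.4726, -0.4095, 0.1744]
tool_rot: [0.007, 0.707, -0.707, -0.007]
ft_force: [0.3, 0.5, -0.0]
width: 0.8
t 21.3 tcp [ 0.4726 -0.4095  0.1744] w 0.8 F [ 0.3  0.5 -0. ]
[[-1.   -0.   -0.02]
 [ 0.02  0.   -1.  ]
 [ 0.   -1.   -0.  ]]
q [-0.226  0.808  1.351  1.798 -0.836  1.257 -0.23 ]
tcp [ 472.6 -409.5  174.4] yaw 178.86 F [ 0.3  0.5 -0. ] w 0.8 turn -0.002 d xyz [1.000e-01 1.294e+02 5.000e-01] n 129
```

View pics/w12.png

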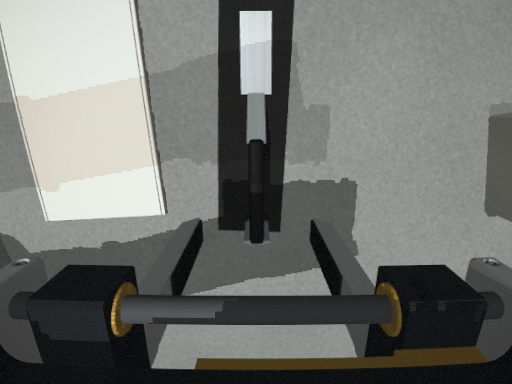

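```bash
python3 -m crank '[[0,20,0,0,0.8],[0,30,0,0,0.8],[0,35,0,0,0.8],[0,25,0,0,0.8],[0,14,0,0,0.8],[0,5,0,0,0.8],[0,0,0,0,0.8],[0,0,0,0,0.8]]'
python3 -c "
from h import *
st();go(.4725,-.410,.0445,179.0)"
```

```text
time_s: 22.15
tool_pos: [0.4728, -0.4101, 0.0465]
tool_rot: [-0.005, -0.707, 0.707, 0.005]
ft_force: [-0.6, -0.6, 0.7]
width: 0.802
t 22.15 tcp [ 0.4728 -0.4101  0.0465] w 0.802 F [-0.6 -0.6  0.7]
[[-1.     0.001 -0.014]
 [ 0.014 -0.001 -1.   ]
 [-0.001 -1.     0.001]]
q [-0.14   0.897  1.156  1.887 -0.967  1.054 -0.149]
tcp [ 472.8 -410.1   46.5] yaw 179.21 F [-0.6 -0.6  0.7] w 0.802 turn 0.004 d xyz [ 0.3  2.  -0.1] n 2
```

```bash
python3 -m crank '[[0,2,0,0,0],[0,0,0,0,0],[0,0,0,0,0],[0,0,0,0,0],[0,0,0,0,0],[0,0,0,0,0],[0,0,0,0,0],[0,0,0,0,0],[0,0,0,0,0],[0,0,0,0,0]]' 60
python3 -c "
from h import *
go(.4725,-.410,.0445,179.0)"
python3 -m crank '[[0,-5,0,0,0],[0,-15,0,0,0],[0,-25,0,0,0],[0,-30,0,0,0],[0,-30,0,0,0],[0,-30,0,0,0],[0,-20,0,0,0],[0,-5,0,0,0],[0,0,0,0,0]]'
python3 -c "
from h import *
st();cap('scene','s13.png');cap('wrist','w13.png')"
```

```text
time_s: 23.15
tool_pos: [0.4725, -0.4096, 0.0435]
tool_rot: [-0.005, -0.707, 0.707, 0.005]
ft_force: [0.1, -0.5, 0.3]
width: 0.167
tcp [ 472.5 -409.6   43.5] yaw 179.18 F [ 0.1 -0.5  0.3] w 0.167 turn 0.003 d xyz [ 0.  -1.   0.4] n 1
time_s: 24.05
tool_pos: [0.4727, -0.4096, 0.2043]
tool_rot: [-0.005, -0.707, 0.707, 0.005]
ft_force: [-0.1, -0.2, -2.2]
width: 0.165
t 24.05 tcp [ 0.4727 -0.4096  0.2043] w 0.165 F [-0.1 -0.2 -2.2]
[[-1.     0.001 -0.014]
 [ 0.014 -0.    -1.   ]
 [-0.001 -1.     0.   ]]
q [-0.229  0.728  1.322  1.768 -0.745  1.258 -0.295]
```

View pics/s13.png

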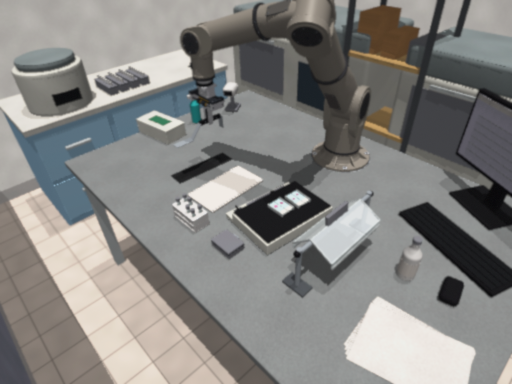

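View pics/w13.png

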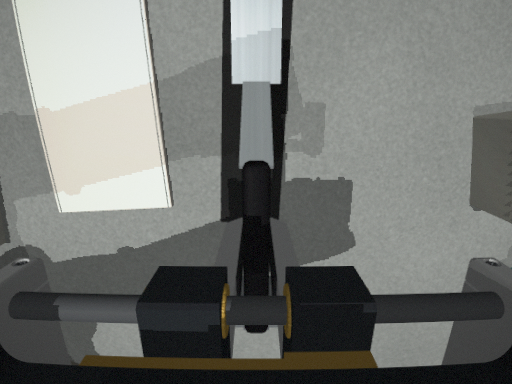

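```bash
cat > blade.py <<'E'
from h import *
def blade():
    s=robot.read_state(); T=np.array(s['tool_pos']); Rm=R.from_quat(s['tool_rot']).as_matrix()
    c=cap('wrist'); P=cloud(c); g=c['img'].min(2)
    L=(P-T)@Rm  # tool frame
    k=(np.abs(L[...,2])<.016)&(L[...,0]<-.11)&(L[...,0]>-.19)&(np.abs(L[...,1]-.039)<.02)
    q=L[k]; 
    A=np.c_[q[:,0],q[:,2],np.ones(len(q))]; p=np.linalg.lstsq(A,q[:,1],rcond=None)[0]
    print('blade n',len(q),'plane(x,z,1) tool-y',np.round(p,4),'x range',q[:,0].min(),q[:,0].max(),'at -.145:',p[0]*-.145+p[2])
    return c
if __name__=='__main__': blade()
E
python3 blade.py
```

```text
blade n 3223 plane(x,z,1) tool-y [ 0.0006 -0.0018  0.0389] x range -0.15779418472916049 -0.11021644749289819 at -.145: 0.03878747130194668
```

```bash
python3 -m crank '[[0,0,0,-0.14,0],[0,0,0,-0.14,0],[0,0,0,-0.14,0],[0,0,0,-0.14,0],[0,0,0,-0.14,0],[0,0,0,-0.14,0],[0,0,0,-0.14,0],[0,0,0,-0.14,0],[0,0,0,-0.14,0],[0,0,0,-0.14,0],[0,0,0,-0.14,0],[0,0,0,-0.02,0]]'
python3 -c "
from h import *
st();go(.5422,-.1707,.20,-91.6)"
```

```text
time_s: 25.4
tool_pos: [0.4721, -0.4093, 0.2027]
tool_rot: [-0.494, 0.506, -0.505, 0.494]
ft_force: [0.7, -0.0, -0.8]
width: 0.166
t 25.4 tcp [ 0.4721 -0.4093  0.2027] w 0.166 F [ 0.7 -0.  -0.8]
[[-0.022 -0.001  1.   ]
 [-1.     0.001 -0.022]
 [-0.001 -1.    -0.001]]
q [-0.063  0.49   0.932  1.762 -0.434  1.113  0.989]
tcp [ 472.1 -409.3  202.7] yaw -91.26 F [ 0.7 -0.  -0.8] w 0.166 turn 0.006 d xyz [-240.5    2.7   63.4] n 249
```

```bash
python3 -m crank '[[-20,0,5,0.006,0],[-38,0,10,0,0],[-40,0,10,0,0],[-40,0,10,0,0],[-40,0,10,0,0],[-38,0,10,0,0],[-20,0,6,0,0],[0,0,0,0,0],[0,0,0,0,0]]'
python3 -c "
from h import *
from trays import trays
st();go(.5422,-.1407,.102,-91.6); c=cap('wrist','w14.png')"
```

```text
time_s: 26.3
tool_pos: [0.5405, -0.1753, 0.203]
tool_rot: [-0.492, 0.508, -0.508, 0.491]
ft_force: [0.0, -0.9, -0.9]
width: 0.168
t 26.3 tcp [ 0.5405 -0.1753  0.203 ] w 0.168 F [ 0.  -0.9 -0.9]
[[-0.033 -0.001  0.999]
 [-0.999 -0.    -0.033]
 [ 0.    -1.    -0.001]]
q [-0.572  0.387  0.993  1.89  -0.37   1.063  0.539]
tcp [ 540.5 -175.3  203. ] yaw -91.87 F [ 0.  -0.9 -0.9] w 0.168 turn -0.005 d xyz [-34.7 101.    0.7] n 107
```

View pics/w14.png

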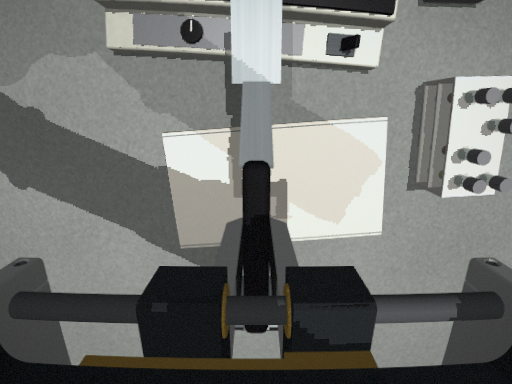

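```bash
python3 -c "
from h import *
from trays import trays
c=cap('top','t14.png'); trays(c,.071,(222,165,280,250),120)
i=c['img'][:,:,::-1]; cv2.imwrite('pics/t14z.png',cv2.resize(i[120:280,200:420],None,fx=3,fy=3))
"
```

```text
[463.1 125.6] [83.3 66.1] 84.2 (236, 219, 25, 21)
```

View pics/t14z.png

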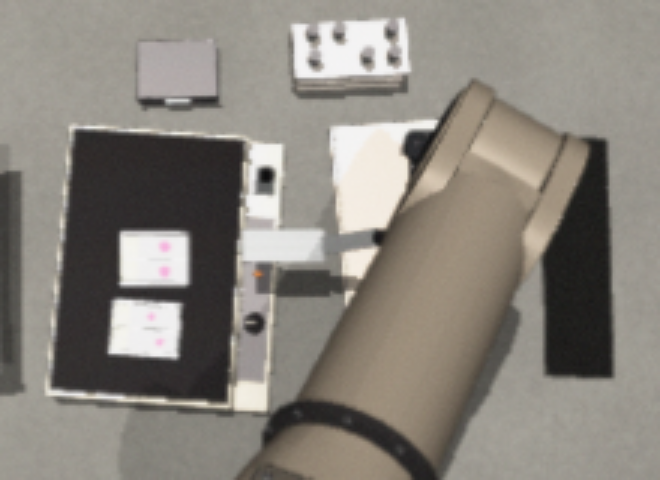

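```bash
python3 -m crank '[[0,15,0,-0.005,0],[0,25,0,0,0],[0,25,0,0,0],[0,20,0,0,0],[0,10,0,0,0],[0,2,0,0,0],[0,0,0,0,0],[0,0,0,0,0]]'
python3 -c "
from h import *
from trays import trays
go(.5422,-.1407,.102,-91.6); 
c=cap('top'); i=c['img'][:,:,::-1]; cv2.imwrite('pics/t15z.png',cv2.resize(i[180:250,220:320],None,fx=7,fy=7))
c=cap('wrist','w15.png')
c=cap('scene'); i=c['img'][:,:,::-1]; cv2.imwrite('pics/s15z.png',cv2.resize(i[150:260,190:350],None,fx=5,fy=5))
"
```

```text
time_s: 27.2
tool_pos: [0.5411, -0.1759, 0.1072]
tool_rot: [0.493, -0.506, 0.507, -0.494]
ft_force: [0.2, 0.9, -1.5]
width: 0.168
tcp [ 541.1 -175.9  107.2] yaw -91.51 F [ 0.2  0.9 -1.5] w 0.168 turn 0.001 d xyz [-35.2   5.2   0.1] n 36
```

View pics/t15z.png

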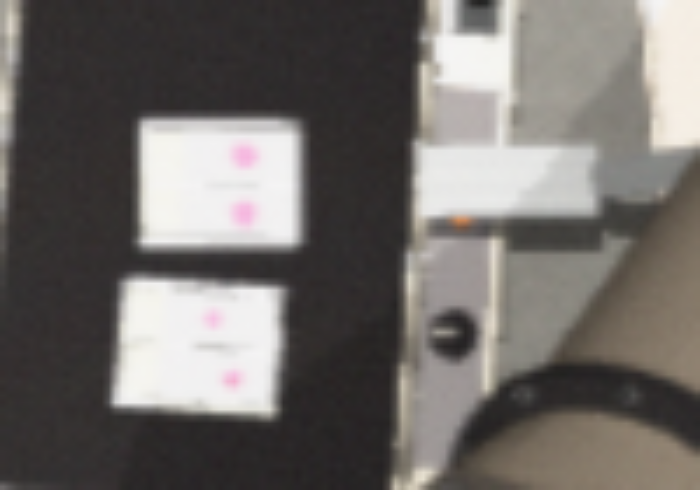

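View pics/s15z.png

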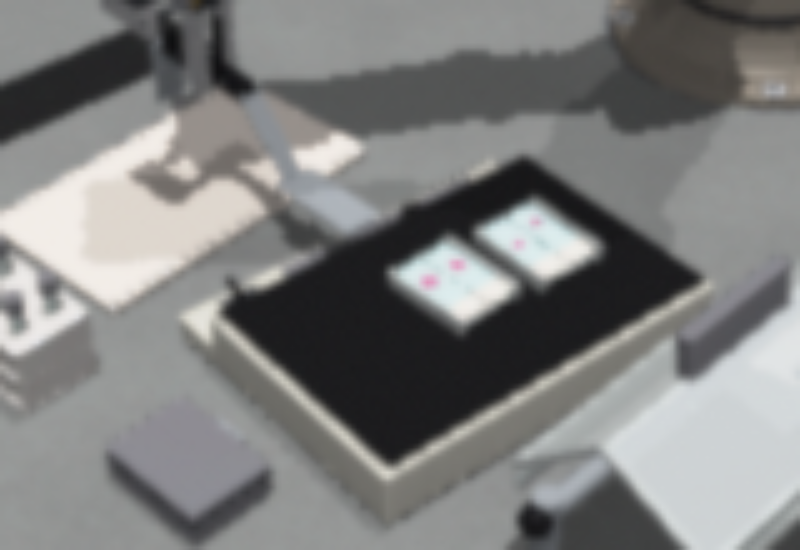

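View pics/w15.png

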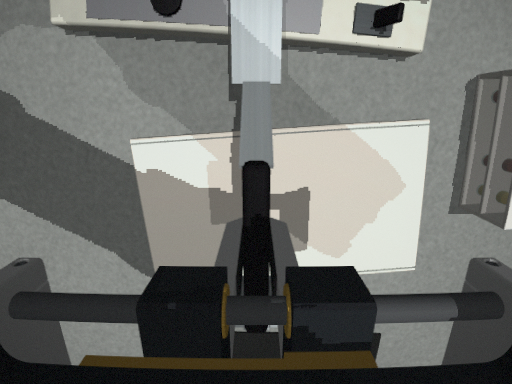

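```bash
python3 -m crank '[[-15,0,0,0,0],[-15,0,0,0,0],[0,3,0,0,0],[0,0,0,0,0],[0,0,0,0,0]]'
python3 -m crank '[[0,1,0,0,0],[0,0,0,0,0],[0,0,0,0,0]]'
python3 blade.py
```

```text
time_s: 27.85
tool_pos: [0.5415, -0.1462, 0.1036]
tool_rot: [0.493, -0.506, 0.507, -0.493]
ft_force: [0.3, 0.6, -1.6]
width: 0.168
time_s: 28.15
tool_pos: [0.5414, -0.1459, 0.1025]
tool_rot: [0.493, -0.507, 0.507, -0.493]
ft_force: [0.1, 0.5, -1.1]
width: 0.169
blade n 3086 plane(x,z,1) tool-y [ 0.001  -0.0024  0.0389] x range -0.1554874486087491 -0.11004973041190692 at -.145: 0.03873610386458532
```

```bash
python3 -m crank '[[0,1,0,0,0],[0,0,0,0,0],[0,0,0,0,0]]'
python3 -m crank '[[0,0.7,0,0,0],[0,0,0,0,0],[0,0,0,0,0]]'
```

```text
time_s: 28.5
tool_pos: [0.5415, -0.1456, 0.1015]
tool_rot: [-0.493, 0.506, -0.506, 0.493]
ft_force: [0.3, -1.2, -1.9]
width: 0.167
time_s: 28.8
tool_pos: [0.5415, -0.1456, 0.1008]
tool_rot: [-0.493, 0.506, -0.506, 0.493]
ft_force: [-0.2, -0.4, -2.0]
width: 0.164
```

```bash
python3 -m crank '[[0,0.7,0,0,0],[0,0,0,0,0],[0,0,0,0,0]]'
python3 -m crank '[[0,0.7,0,0,0],[0,0,0,0,0],[0,0,0,0,0]]'
```

```text
time_s: 29.1
tool_pos: [0.5415, -0.1456, 0.1001]
tool_rot: [-0.493, 0.506, -0.506, 0.493]
ft_force: [0.6, 0.0, -1.4]
width: 0.168
time_s: 29.4
tool_pos: [0.5415, -0.1456, 0.0994]
tool_rot: [0.493, -0.506, 0.507, -0.493]
ft_force: [0.6, 0.4, -0.8]
width: 0.168
```

```bash
python3 -m crank '[[0,0.7,0,0,0],[0,0,0,0,0],[0,0,0,0,0]]'
python3 -c "
from h import *
import time
c=cap('scene'); i=c['img'][:,:,::-1]; cv2.imwrite('pics/s16z.png',cv2.resize(i[170:230,230:310],None,fx=10,fy=10,interpolation=cv2.INTER_CUBIC))
for _ in range(3): print(robot.read_state()['ft_force'],robot.read_state()['ft_torque']); robot.capture('top')"
```

```text
time_s: 29.7
tool_pos: [0.5416, -0.1457, 0.0988]
tool_rot: [0.493, -0.506, 0.507, -0.493]
ft_force: [-0.7, -1.5, 1.1]
width: 0.165
[-0.52888026 -0.64926215  1.24785444] [-0.08911573  0.09460218  0.0408599 ]
[-0.40686687 -1.850253    0.77831502] [-0.12203172  0.073061   -0.00099421]
[ 0.13386605 -1.74671447  1.22185419] [-0.10912806  0.0635515   0.00597462]
```

View pics/s16z.png

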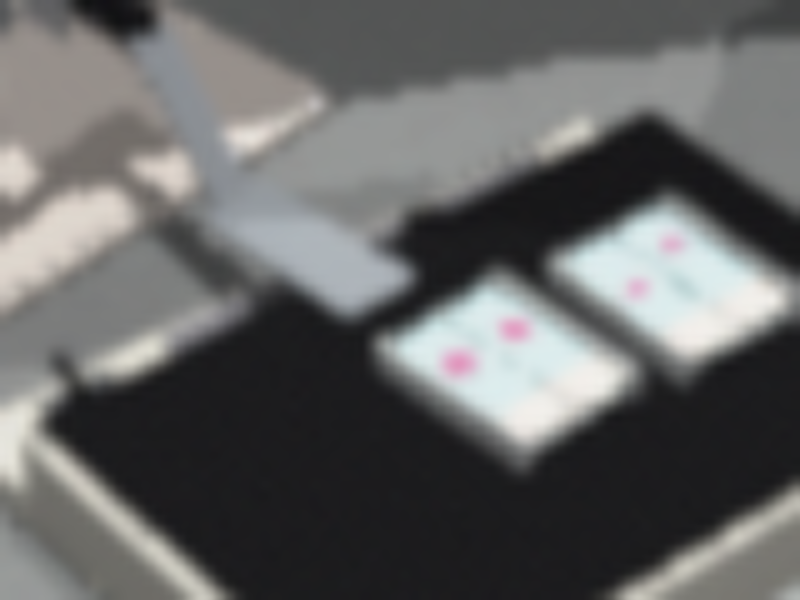

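```bash
python3 -m crank '[[0,-2.2,0,0,0],[0,0,0,0,0],[-10,0,0,0,0],[-15,0,0,0,0],[-15,0,0,0,0],[-10,0,0,0,0],[0,0,0,0,0]]'
python3 -c "
from h import *
go(.5453,-.0307,.101,-91.6)
c=cap('scene'); i=c['img'][:,:,::-1]; cv2.imwrite('pics/s17z.png',cv2.resize(i[170:230,230:310],None,fx=10,fy=10,interpolation=cv2.INTER_CUBIC))"
```

```text
time_s: 30.6
tool_pos: [0.5429, -0.0937, 0.1007]
tool_rot: [-0.494, 0.506, -0.506, 0.494]
ft_force: [-0.4, 0.4, -1.5]
width: 0.164
tcp [542.9 -93.7 100.7] yaw -91.35 F [-0.4  0.4 -1.5] w 0.164 turn 0.004 d xyz [-63.   -0.3   0.6] n 63
```

View pics/s17z.png

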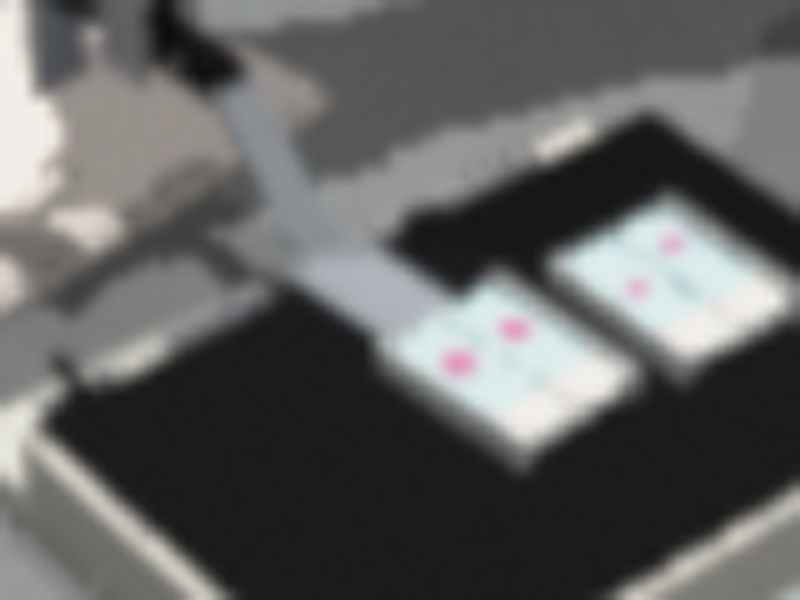

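```bash
python3 -m crank '[[-12,0,0.5,0,0],[-15,0,0,0,0],[-15,0,0,0,0],[-13,0,0,0,0],[-5,0,0,0,0],[0,0,0,0,0]]'
python3 -c "
from h import *
go(.5453,-.0307,.101,-91.6)
c=cap('scene'); i=c['img'][:,:,::-1]; cv2.imwrite('pics/s18z.png',cv2.resize(i[170:230,230:310],None,fx=10,fy=10,interpolation=cv2.INTER_CUBIC))"
```

```text
time_s: 31.25
tool_pos: [0.5449, -0.0348, 0.1008]
tool_rot: [-0.494, 0.506, -0.506, 0.494]
ft_force: [-0.4, 0.3, -1.7]
width: 0.166
tcp [544.9 -34.8 100.8] yaw -91.41 F [-0.4  0.3 -1.7] w 0.166 turn 0.003 d xyz [-4.1 -0.2  0.2] n 4
```

View pics/s18z.png

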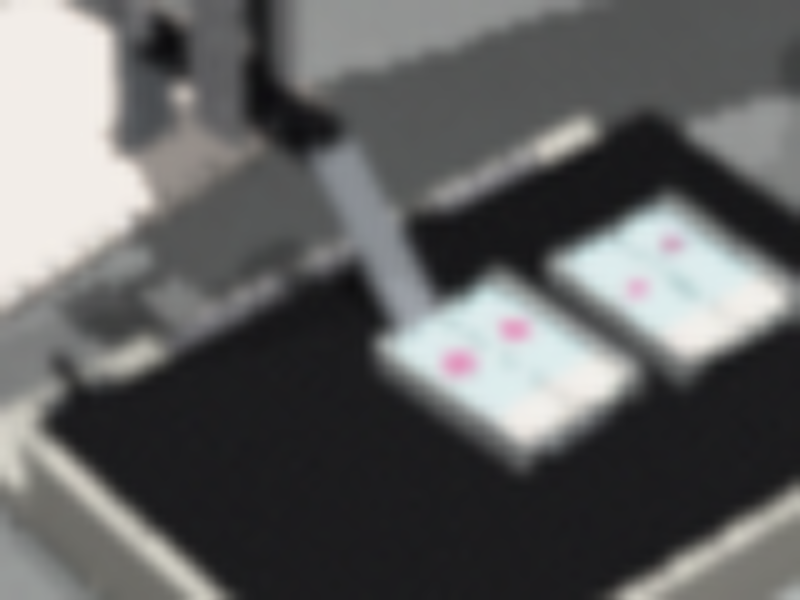

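```bash
python3 -m crank '[[-2,0,0,0,0],[0,-2,0,0,0],[0,-3,0,0,0],[0,-4,0,0,0],[0,-6,0,0,0],[0,-8,0,0,0],[0,-8,0,0,0],[0,-6,0,0,0],[0,-3,0,0,0],[0,0,0,0,0],[0,0,0,0,0]]'
python3 -c "
from h import *
go(.616,-.343,.14,-87.6)
c=cap('scene'); i=c['img'][:,:,::-1]; cv2.imwrite('pics/s19z.png',cv2.resize(i[150:230,210:310],None,fx=8,fy=7,interpolation=cv2.INTER_CUBIC))
cap('wrist','w19.png')"; python3 blade.py
```

```text
time_s: 32.4
tool_pos: [0.5448, -0.0335, 0.1408]
tool_rot: [-0.494, 0.506, -0.506, 0.493]
ft_force: [0.6, -0.6, -3.7]
width: 0.168
tcp [544.8 -33.5 140.8] yaw -91.48 F [ 0.6 -0.6 -3.7] w 0.168 turn -0.068 d xyz [312.2   0.8  58.1] n 318
blade n 3114 plane(x,z,1) tool-y [-0.0007  0.0005  0.0349] x range -0.15456064737775513 -0.11002193984257692 at -.145: 0.03502854676800144
```

View pics/s19z.png

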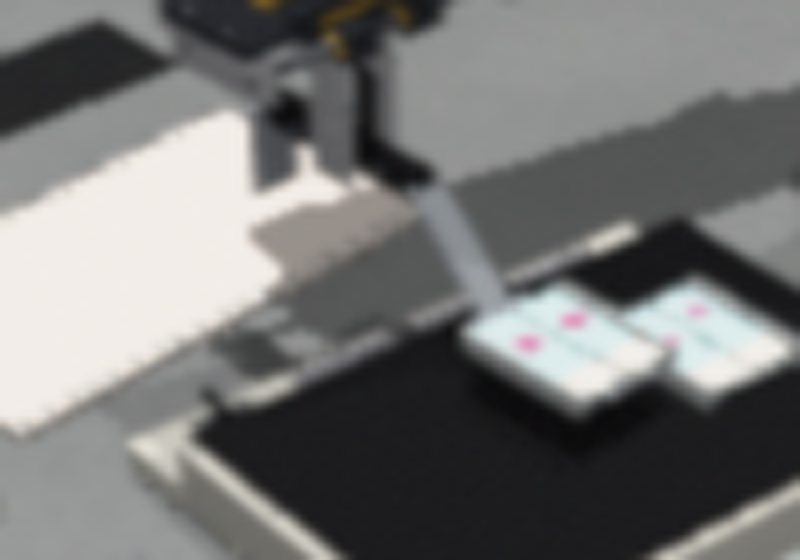

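View pics/w19.png

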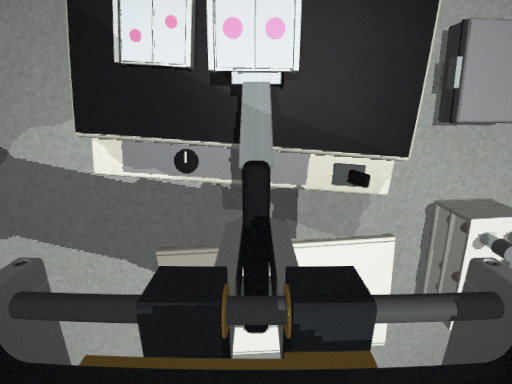

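```bash
python3 -m crank '[[5,0,1,-0.01,0],[12,0,2,-0.02,0],[20,0,4,-0.02,0],[27,0,5,-0.018,0],[30,0,6,0,0],[30,0,6,0,0],[30,0,6,0,0],[30,0,6,0,0],[30,0,6,0,0],[28,0,6,0,0],[20,0,5,0,0],[12,0,3,0,0]]'
python3 -m crank '[[5,0,1,0,0],[0,0,0,0,0],[0,0,0,0,0]]'
python3 -c "
from h import *
go(.622,-.341,.075,-87.6)
c=cap('scene'); i=c['img'][:,:,::-1]; cv2.imwrite('pics/s20z.png',cv2.resize(i[130:230,160:300],None,fx=5.5,fy=5.5,interpolation=cv2.INTER_CUBIC))
cap('wrist','w20.png')"
```

```text
time_s: 33.75
tool_pos: [0.6097, -0.3079, 0.1406]
tool_rot: [0.51, -0.49, 0.49, -0.51]
ft_force: [-0.5, 0.9, -3.1]
width: 0.169
time_s: 34.05
tool_pos: [0.6113, -0.3094, 0.1407]
tool_rot: [-0.51, 0.489, -0.489, 0.511]
ft_force: [-0.9, 0.4, -2.9]
width: 0.162
tcp [ 611.3 -309.4  140.7] yaw -87.54 F [-0.9  0.4 -2.9] w 0.162 turn 0.001 d xyz [32.  65.7  9.3] n 74
```

View pics/s20z.png

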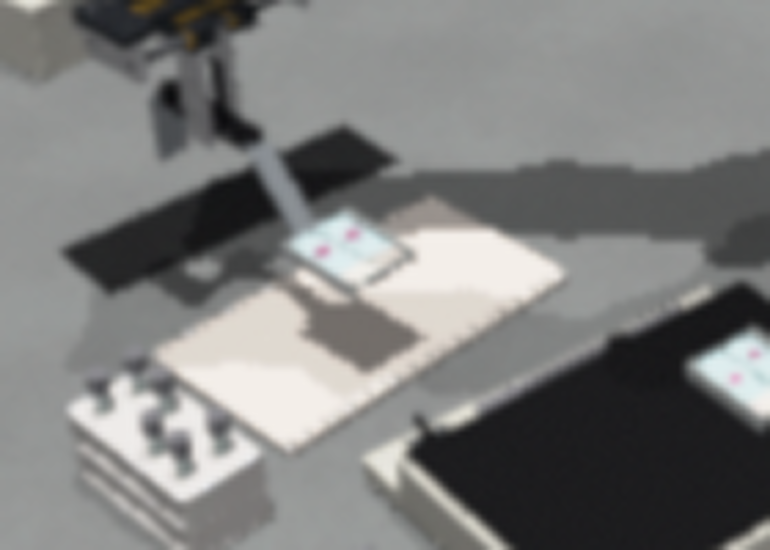

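View pics/w20.png

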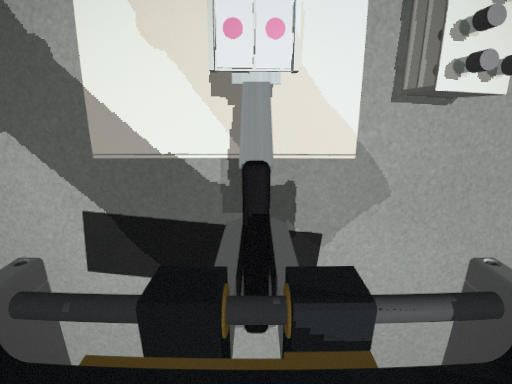

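```bash
python3 -c "
from h import *
c=cap('wrist'); print(onz(c,[(95,154),(355,157.5)],.01))"
python3 -m crank '[[8,3,3,0,0],[12,8,3,0,0],[10,12,3,0,0],[2,15,0,0,0],[0,12,0,0,0],[0,8,0,0,0],[0,4,0,0,0],[0,0,0,0,0]]'
python3 -c "
from h import *
go(.622,-.341,.0532,-87.6)"
```

```text
[[ 0.42945433 -0.28330144  0.01      ]
 [ 0.72370774 -0.27463749  0.01      ]]
time_s: 35.0
tool_pos: [0.6215, -0.3416, 0.0783]
tool_rot: [0.511, -0.49, 0.489, -0.51]
ft_force: [0.0, 0.1, -2.8]
width: 0.165
tcp [ 621.5 -341.6   78.3] yaw -87.58 F [ 0.   0.1 -2.8] w 0.165 turn 0.0 d xyz [-0.6 25.1  0.5] n 25
```

```bash
python3 -m crank '[[0,6,0,0,0],[0,8,0,0,0],[0,5,0,0,0],[0,3,0,0,0],[0,2,0,0,0],[0,1.5,0,0,0],[0,1,0,0,0],[0,0,0,0,0],[0,0,0,0,0]]'
python3 -c "
from h import *
go(.622,-.341,.0512,-87.6)
c=cap('scene'); i=c['img'][:,:,::-1]; cv2.imwrite('pics/s21z.png',cv2.resize(i[150:220,190:280],None,fx=8,fy=8,interpolation=cv2.INTER_CUBIC))"; python3 blade.py
```

```text
time_s: 35.9
tool_pos: [0.6217, -0.3421, 0.0526]
tool_rot: [-0.51, 0.489, -0.489, 0.51]
ft_force: [-0.3, 0.9, -1.8]
width: 0.166
tcp [ 621.7 -342.1   52.6] yaw -87.6 F [-0.3  0.9 -1.8] w 0.166 turn 0.0 d xyz [-1.1  1.4  0.3] n 2
blade n 3123 plane(x,z,1) tool-y [ 0.0015 -0.0004  0.0333] x range -0.15381817503806475 -0.11001236377118863 at -.145: 0.033115276186070575
```

View pics/s21z.png

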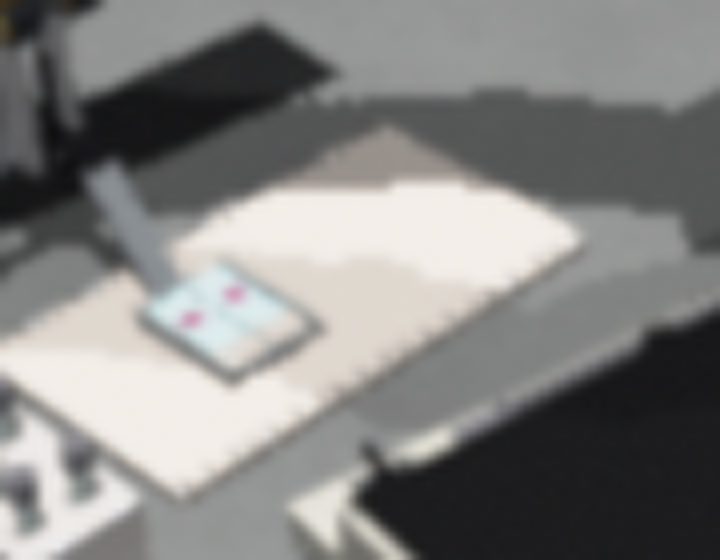

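```bash
python3 -m crank '[[0,1.2,0,0,0],[0,0,0,0,0],[3,0,0,0,0],[6,0,0,0,0],[10,0,0,0,0],[10,0,0,0,0],[0,0,0,0,0]]'
python3 -c "
from h import *
go(.622,-.341,.0512,-87.6)
c=cap('scene'); i=c['img'][:,:,::-1]; cv2.imwrite('pics/s22z.png',cv2.resize(i[150:220,190:280],None,fx=8,fy=8,interpolation=cv2.INTER_CUBIC))"
```

```text
time_s: 36.7
tool_pos: [0.6222, -0.3735, 0.0514]
tool_rot: [0.51, -0.49, 0.49, -0.51]
ft_force: [-0.7, 0.1, -1.9]
width: 0.165
tcp [ 622.2 -373.5   51.4] yaw -87.72 F [-0.7  0.1 -1.9] w 0.165 turn -0.002 d xyz [-32.5   0.2   1.2] n 33
```

View pics/s22z.png

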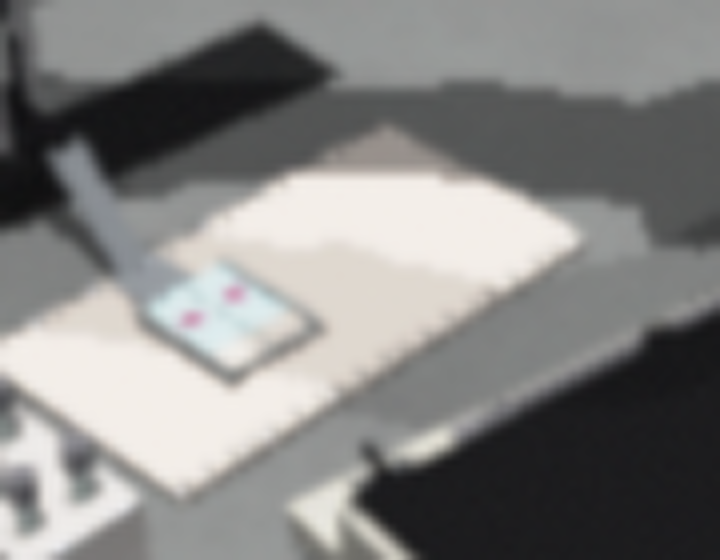

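Tray stays put (pixel ~235,325 in zoom) while the blade withdraws. Continue, then raise.

```bash
python3 -m crank '[[15,0,0,0,0],[20,0,0,0,0],[20,0,0,0,0],[20,0,0,0,0],[15,0,0,0,0],[8,-5,0,0,0],[0,-20,0,0,0],[0,-35,0,0,0],[0,-35,0,0,0],[0,-35,0,0,0],[0,0,0,0,0]]'
python3 -c "
from h import *
from trays import trays
go(.622,-.341,.0512,-87.6)
c=cap('top','t23.png'); trays(c,.071,(222,165,280,250),120)
cap('wrist','w23.png')
i=c['img'][:,:,::-1]; cv2.imwrite('pics/t23z.png',cv2.resize(i[120:280,200:420],None,fx=3,fy=3))"
```

```text
time_s: 37.85
tool_pos: [0.6288, -0.4699, 0.1886]
tool_rot: [-0.51, 0.486, -0.492, 0.511]
ft_force: [-0.5, -0.3, -0.0]
width: 0.165
tcp [ 628.8 -469.9  188.6] yaw -87.55 F [-0.5 -0.3 -0. ] w 0.165 turn 0.001 d xyz [-129.   137.4   -1.4] n 189
[463.1 125.6] [83.2 66. ] 84.1 (236, 219, 25, 21)
```

View pics/t23z.png

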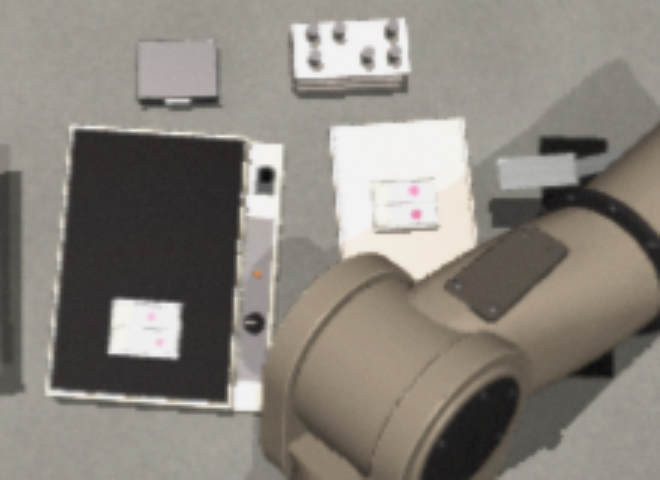

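View pics/w23.png

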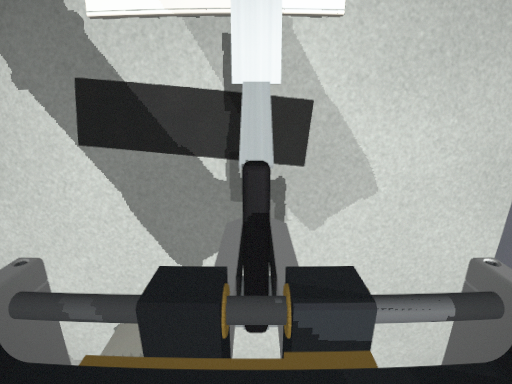

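```bash
python3 -c "
from h import *
st();go(.436,-.160,.19,-95.8)"
```

```text
t 37.95 tcp [ 0.6277 -0.4683  0.1832] w 0.166 F [ 0.9  0.6 -2.5]
[[ 0.043  0.002  0.999]
 [-0.999 -0.001  0.043]
 [ 0.001 -1.     0.002]]
q [ 0.105  0.749  0.797  1.372 -0.542  1.242  0.983]
tcp [ 627.7 -468.3  183.2] yaw -87.54 F [ 0.9  0.6 -2.5] w 0.166 turn 0.144 d xyz [-287.3   -6.8 -221.9] n 363
```

```bash
python3 -m crank '[[-15,0,-11,0.05,0],[-30,-1,-22,0.05,0],[-30,-1,-24,0.044,0],[-30,-1,-24,0,0],[-30,-1,-24,0,0],[-30,-1,-24,0,0],[-30,-1,-24,0,0],[-30,0,-24,0,0],[-30,0,-22,0,0],[-20,0,-14,0,0],[0,0,0,0,0]]'
python3 -c "
from h import *
st();go(.436,-.160,.105,-95.8)"
```

```text
time_s: 39.05
tool_pos: [0.4349, -0.174, 0.1862]
tool_rot: [-0.475, 0.525, -0.522, 0.475]
ft_force: [0.1, 0.6, -2.0]
width: 0.17
t 39.05 tcp [ 0.4349 -0.174   0.1862] w 0.17 F [ 0.1  0.6 -2. ]
[[-0.097 -0.002  0.995]
 [-0.995  0.003 -0.097]
 [-0.003 -1.    -0.002]]
q [-0.754  0.182  1.134  2.115 -0.204  0.962  0.395]
tcp [ 434.9 -174.   186.2] yaw -95.58 F [ 0.1  0.6 -2. ] w 0.17 turn 0.004 d xyz [-14.1  81.2  -0.3] n 82
```

```bash
python3 -m crank '[[0,15,0,0.004,0],[0,25,0,0,0],[0,20,0,0,0],[0,12,0,0,0],[0,6,0,0,0],[0,2,0,0,0],[0,0,0,0,0],[-15,0,0,0,0],[-15,0,0,0,0],[0,0,0,0,0]]'
python3 -c "
from h import *
from trays import trays
go(.4506,-.0163,.1012,-95.8)
c=cap('top'); trays(c,.071,(222,165,265,250),120); i=c['img'][:,:,::-1]; cv2.imwrite('pics/t24z.png',cv2.resize(i[180:250,220:320],None,fx=7,fy=7))
c=cap('scene'); i=c['img'][:,:,::-1]; cv2.imwrite('pics/s24z.png',cv2.resize(i[160:230,240:330],None,fx=8,fy=8))
"; python3 blade.py
```

```text
time_s: 40.05
tool_pos: [0.4404, -0.1467, 0.1077]
tool_rot: [0.473, -0.525, 0.525, -0.474]
ft_force: [-0.1, -0.7, -1.4]
width: 0.167
tcp [ 440.4 -146.7  107.7] yaw -95.94 F [-0.1 -0.7 -1.4] w 0.167 turn -0.003 d xyz [-130.7    6.5   -3.1] n 131
[463.2 125.6] [83.3 65.8] 84.2 (236, 219, 25, 21)
blade n 3095 plane(x,z,1) tool-y [ 0.001  -0.0017  0.0389] x range -0.15558070293405799 -0.11014722756019851 at -.145: 0.03870610863459958
```

View pics/t24z.png

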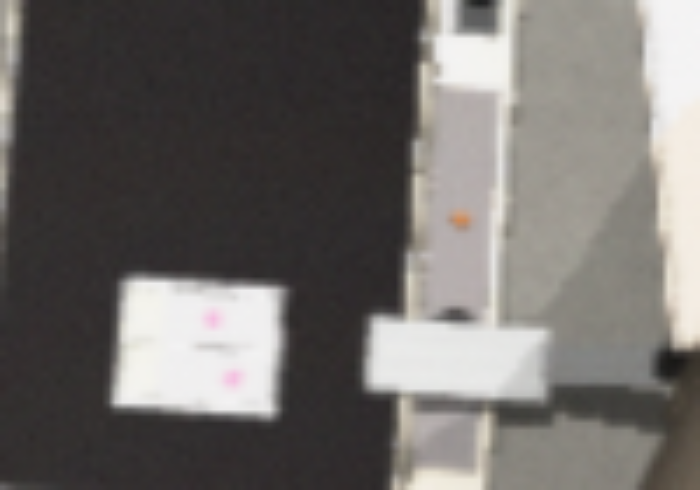

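View pics/s24z.png

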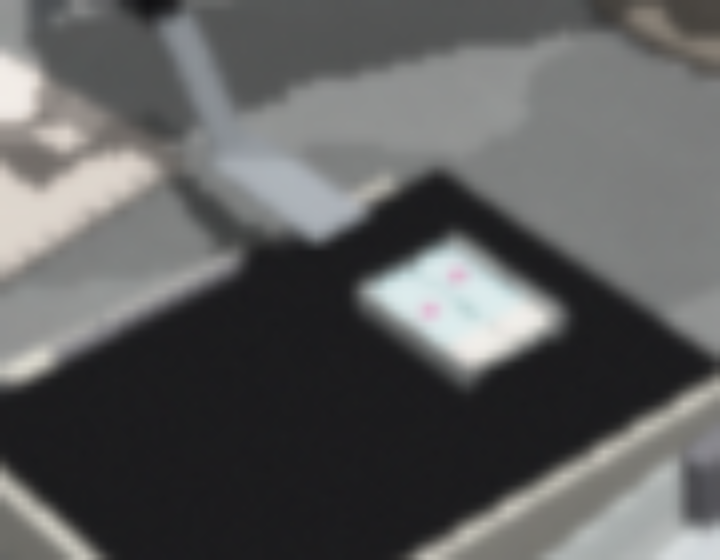

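```bash
python3 -m crank '[[0,3,-2.7,-0.003,0],[0,3,0,0,0],[0,0.5,0,0,0],[0,0,0,0,0],[-10,0,0,0,0],[-15,0,0,0,0],[-15,0,0,0,0],[-12,0,0,0,0],[-6,0,0,0,0],[0,0,0,0,0]]'
python3 -c "
from h import *
go(.4506,-.0163,.1012,-95.8)
c=cap('scene'); i=c['img'][:,:,::-1]; cv2.imwrite('pics/s25z.png',cv2.resize(i[160:230,240:330],None,fx=8,fy=8))
c=cap('top'); i=c['img'][:,:,::-1]; cv2.imwrite('pics/t25z.png',cv2.resize(i[180:250,220:320],None,fx=7,fy=7))
"
```

```text
time_s: 41.2
tool_pos: [0.4432, -0.0892, 0.1007]
tool_rot: [-0.474, 0.525, -0.525, 0.474]
ft_force: [0.1, 0.1, -2.7]
width: 0.164
tcp [443.2 -89.2 100.7] yaw -95.81 F [ 0.1  0.1 -2.7] w 0.164 turn -0.0 d xyz [-73.3  -0.5   0. ] n 73
```

View pics/s25z.png

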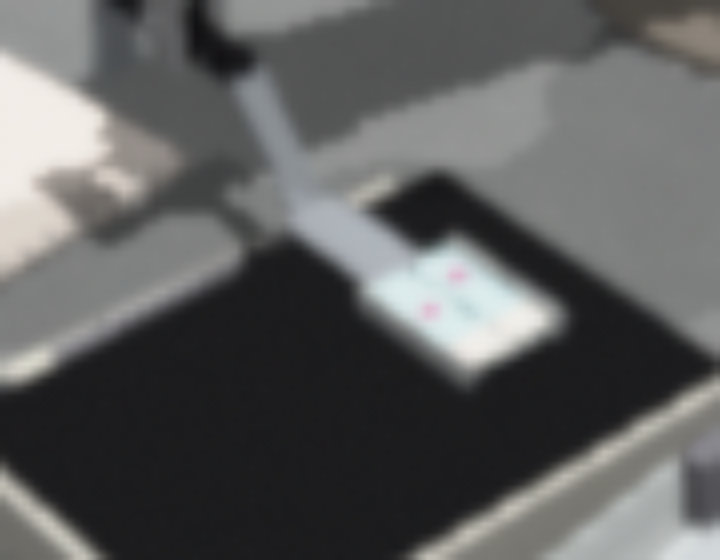

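View pics/t25z.png

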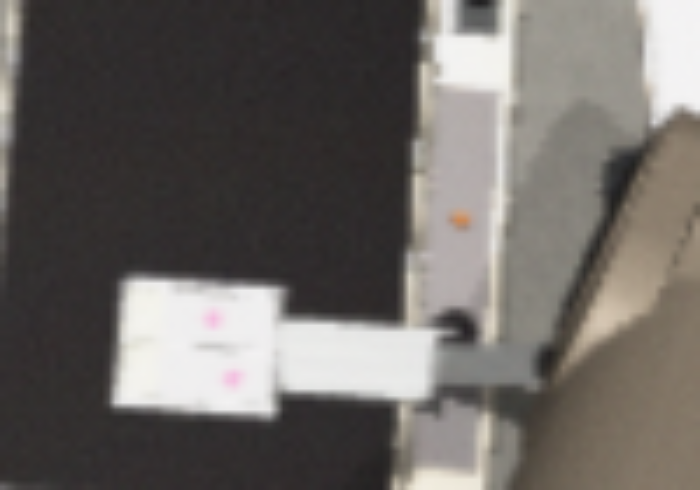

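Blade is under the tray, tray unmoved and centred on it. Insert the remaining ~73 mm and lift.

```bash
python3 -m crank '[[-12,0,0,0,0],[-16,0,0,0,0],[-16,0,0,0,0],[-15,0,0,0,0],[-9,0,0,0,0],[-3,0,0,0,0],[0,0,0,0,0]]'
python3 -c "
from h import *
go(.4506,-.0163,.1012,-95.8)
c=cap('scene'); i=c['img'][:,:,::-1]; cv2.imwrite('pics/s26z.png',cv2.resize(i[160:230,240:330],None,fx=8,fy=8))
"
```

```text
time_s: 42.0
tool_pos: [0.4503, -0.0195, 0.1007]
tool_rot: [0.474, -0.525, 0.525, -0.474]
ft_force: [-0.6, 0.2, -2.2]
width: 0.164
tcp [450.3 -19.5 100.7] yaw -95.89 F [-0.6  0.2 -2.2] w 0.164 turn -0.002 d xyz [-3.3 -0.5 -0.1] n 3
```

View pics/s26z.png

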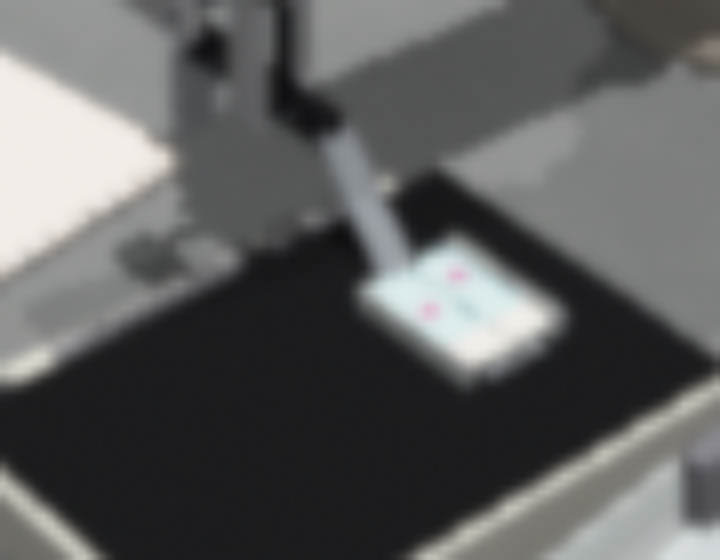

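```bash
python3 -m crank '[[0,-2,0,0,0],[0,-3,0,0,0],[0,-4,0,0,0],[0,-6,0,0,0],[0,-8,0,0,0],[0,-8,0,0,0],[0,-6,0,0,0],[0,-3,0,0,0],[0,0,0,0,0],[0,0,0,0,0]]'
python3 -c "
from h import *
go(.518,-.343,.14,-87.6)
cap('wrist','w27.png')
c=cap('scene'); i=c['img'][:,:,::-1]; cv2.imwrite('pics/s27z.png',cv2.resize(i[150:230,210:310],None,fx=7,fy=7,interpolation=cv2.INTER_CUBIC))
"
```

```text
time_s: 43.05
tool_pos: [0.4502, -0.0194, 0.1406]
tool_rot: [-0.474, 0.525, -0.525, 0.474]
ft_force: [0.1, -1.2, -2.6]
width: 0.163
tcp [450.2 -19.4 140.6] yaw -95.88 F [ 0.1 -1.2 -2.6] w 0.163 turn -0.145 d xyz [326.1   0.6  54.2] n 331
```

View pics/s27z.png

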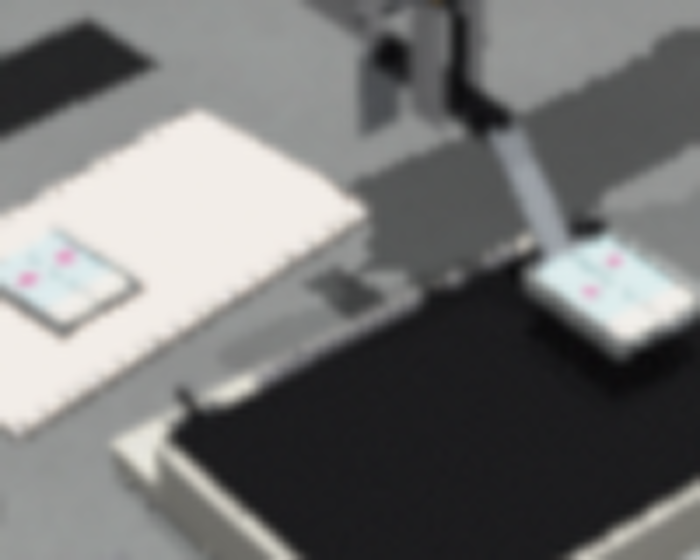

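View pics/w27.png

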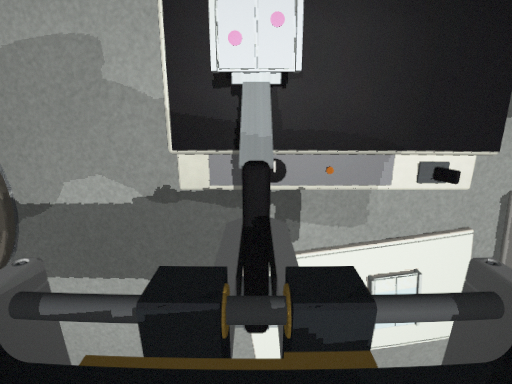

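```bash
python3 -m crank '[[5,0,1,-0.01,0],[12,0,2,-0.02,0],[20,0,4,-0.03,0],[27,0,5,-0.03,0],[30,0,5,-0.03,0],[32,0,6,-0.025,0],[32,0,6,0,0],[32,0,6,0,0],[32,0,6,0,0],[30,0,6,0,0],[20,0,5,0,0],[12,0,3,0,0]]'
python3 -m crank '[[5,0,1,0,0],[0,0,0,0,0],[0,0,0,0,0]]'
python3 -c "
from h import *
go(.518,-.343,.08,-87.6)"
```

```text
time_s: 44.35
tool_pos: [0.5074, -0.3051, 0.1403]
tool_rot: [0.51, -0.49, 0.49, -0.51]
ft_force: [-0.6, -0.1, -2.5]
width: 0.164
time_s: 44.65
tool_pos: [0.5089, -0.3067, 0.1405]
tool_rot: [-0.511, 0.489, -0.489, 0.511]
ft_force: [0.5, 0.5, -2.1]
width: 0.165
tcp [ 508.9 -306.7  140.5] yaw -87.55 F [ 0.5  0.5 -2.1] w 0.165 turn 0.001 d xyz [36.6 60.5  7.6] n 71
```

```bash
python3 -m crank '[[8,3,2,0,0],[12,8,3,0,0],[11,12,2,0,0],[5,14,0,0,0],[0,12,0,0,0],[0,8,0,0,0],[0,4,0,0,0],[0,0,0,0,0]]'
python3 -c "
from h import *
go(.518,-.343,.053,-87.6); cap('wrist','w28.png')"
```

```text
time_s: 45.45
tool_pos: [0.5174, -0.3428, 0.0793]
tool_rot: [0.511, -0.49, 0.489, -0.51]
ft_force: [-0.3, -0.9, -2.1]
width: 0.169
tcp [ 517.4 -342.8   79.3] yaw -87.57 F [-0.3 -0.9 -2.1] w 0.169 turn 0.0 d xyz [ 0.2 26.3  0.6] n 26
```

View pics/w28.png

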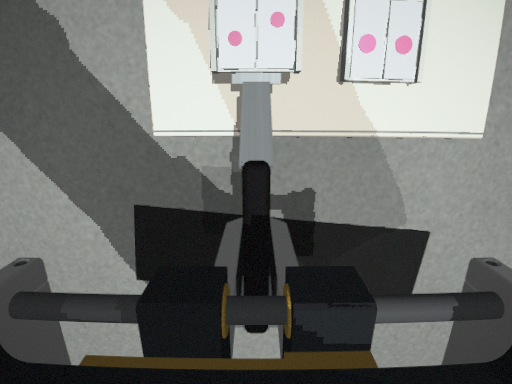

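```bash
python3 -m crank '[[0,6,0,0,0],[0,8,0,0,0],[0,5,0,0,0],[0,3,0,0,0],[0,2,0,0,0],[0,1.5,0,0,0],[0,1,0,0,0],[0,0,0,0,0],[0,1,0,0,0],[0,0,0,0,0]]'
python3 -c "
from h import *
go(.518,-.343,.0514,-87.6)"
python3 -m crank '[[3,0,0,0,0],[6,0,0,0,0],[10,0,0,0,0],[10,0,0,0,0],[0,0,0,0,0]]'
python3 -c "
from h import *
go(.518,-.343,.0514,-87.6)
c=cap('scene'); i=c['img'][:,:,::-1]; cv2.imwrite('pics/s29z.png',cv2.resize(i[150:220,190:280],None,fx=8,fy=8,interpolation=cv2.INTER_CUBIC))"
```

```text
time_s: 46.5
tool_pos: [0.5175, -0.3433, 0.0522]
tool_rot: [-0.51, 0.489, -0.489, 0.51]
ft_force: [-0.4, 0.1, -1.6]
width: 0.165
tcp [ 517.5 -343.3   52.2] yaw -87.59 F [-0.4  0.1 -1.6] w 0.165 turn 0.0 d xyz [-0.3  0.8  0.5] n 1
time_s: 47.0
tool_pos: [0.5183, -0.3746, 0.0524]
tool_rot: [0.51, -0.49, 0.49, -0.51]
ft_force: [0.0, -0.3, -1.4]
width: 0.164
tcp [ 518.3 -374.6   52.4] yaw -87.7 F [ 0.  -0.3 -1.4] w 0.164 turn -0.002 d xyz [-31.6   1.    1. ] n 32
```

View pics/s29z.png

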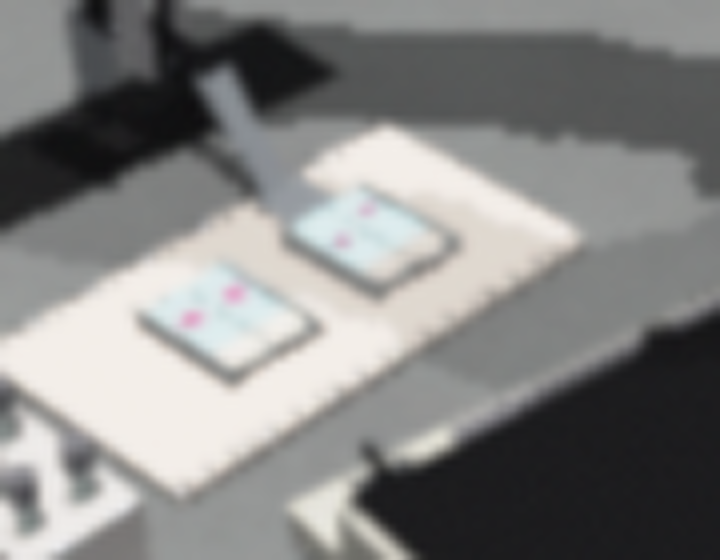

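```bash
python3 -m crank '[[12,0.5,0,0,0],[20,0,0,0,0],[20,0,0,0,0],[20,0,0,0,0],[18,0,0,0,0],[10,-5,0,0,0],[0,-20,0,0,0],[0,-35,0,0,0],[0,-35,0,0,0],[0,-25,0,0,0],[0,0,0,0,0]]'
python3 -c "
from h import *
st();go(.4725,-.41,.18,179.1)
c=cap('top','t30.png')
i=c['img'][:,:,::-1]; cv2.imwrite('pics/t30z.png',cv2.resize(i[120:280,200:420],None,fx=3,fy=3))"
```

```text
time_s: 48.15
tool_pos: [0.5242, -0.473, 0.1769]
tool_rot: [-0.51, 0.487, -0.491, 0.511]
ft_force: [0.3, -0.7, -2.0]
width: 0.166
t 48.15 tcp [ 0.5242 -0.473   0.1769] w 0.166 F [ 0.3 -0.7 -2. ]
[[ 0.042  0.005  0.999]
 [-0.999 -0.003  0.042]
 [ 0.003 -1.     0.005]]
q [ 0.096  0.634  0.841  1.594 -0.509  1.139  1.098]
tcp [ 524.2 -473.   176.9] yaw -87.57 F [ 0.3 -0.7 -2. ] w 0.166 turn -4.654 d xyz [ 52.7  -3.1 -62.2] n 82
```

View pics/t30z.png

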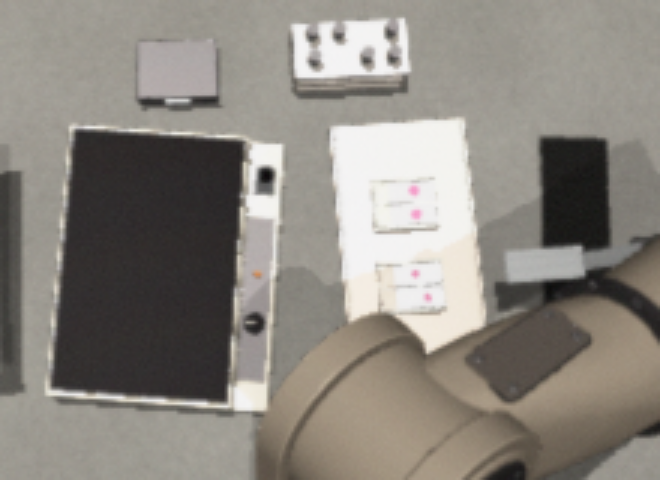

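```bash
python3 -m crank '[[0,0,-10,0.14,0],[0,0,-20,0.14,0],[10,0,-20,0.14,0],[10,0,-5,0.14,0],[10,0,0,0.14,0],[10,0,0,0.14,0],[0,0,0,0.14,0],[0,0,0,0.14,0],[0,0,0,0.14,0],[0,0,0,0.14,0],[0,0,0,0.14,0],[0,0,0,0.09,0]]'
python3 -c "
from h import *
st();go(.476,-.403,.10,178)"
```

```text
time_s: 49.4
tool_pos: [0.4518, -0.4987, 0.1709]
tool_rot: [0.008, 0.707, -0.707, -0.008]
ft_force: [0.5, -0.2, -0.8]
width: 0.168
t 49.4 tcp [ 0.4518 -0.4987  0.1709] w 0.168 F [ 0.5 -0.2 -0.8]
[[-1.    -0.001 -0.022]
 [ 0.022  0.001 -1.   ]
 [ 0.001 -1.    -0.001]]
q [-0.009  0.81   1.238  1.685 -0.804  1.254 -0.181]
tcp [ 451.8 -498.7  170.9] yaw 178.71 F [ 0.5 -0.2 -0.8] w 0.168 turn 0.012 d xyz [-20.8  70.9 -96.5] n 122
```

```bash
python3 -m crank '[[-5,5,-20,0.012,0],[-6,10,-25,0,0],[-6,15,-25,0,0],[-4,15,-20,0,0],[0,15,-7,0,0],[0,8,0,0,0],[0,3,0,0,0],[0,0,0,0,0]]'
python3 -c "
from h import *
go(.476,-.403,.0425,178); c=cap('wrist','w31.png'); cap('scene','s31.png')"
```

```text
time_s: 50.2
tool_pos: [0.4748, -0.4044, 0.1007]
tool_rot: [-0.011, -0.707, 0.707, 0.011]
ft_force: [1.2, 0.5, -0.9]
width: 0.167
tcp [ 474.8 -404.4  100.7] yaw 178.25 F [ 1.2  0.5 -0.9] w 0.167 turn 0.004 d xyz [-1.2 58.2 -1.4] n 58
```

View pics/w31.png

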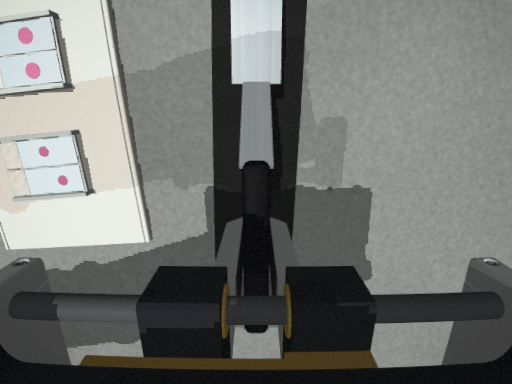

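```bash
python3 -m crank '[[-1,10,-1,0.004,0],[0,15,0,0,0],[0,14,0,0,0],[0,8,0,0,0],[0,4,0,0,0],[0,2,0,0,0],[0,0,0,0,0],[0,0,0,0,0]]'
python3 -m crank '[[0,1.5,0,0,0],[0,0,0,0,0],[0,0,0,0,0]]'
python3 -m crank '[[0,1,0,0,0],[0,0,0,0,0],[0,0,0,0,0]]'
```

```text
time_s: 51.1
tool_pos: [0.4766, -0.4026, 0.0481]
tool_rot: [-0.012, -0.707, 0.707, 0.012]
ft_force: [0.4, 0.0, -1.5]
width: 0.162
time_s: 51.4
tool_pos: [0.4765, -0.4024, 0.0463]
tool_rot: [-0.012, -0.707, 0.707, 0.012]
ft_force: [0.0, -0.6, -0.5]
width: 0.165
time_s: 51.7
tool_pos: [0.4764, -0.4023, 0.0452]
tool_rot: [0.012, 0.707, -0.707, -0.012]
ft_force: [0.3, -0.2, -1.6]
width: 0.17
```

```bash
python3 -m crank '[[0,1,0,0,0],[0,0,0,0,0],[0,0,0,0,0]]'
python3 -m crank '[[0,0.8,0,0,0],[0,0,0,0,0],[0,0,0,0,0]]'
python3 -m crank '[[0,0.8,0,0,0],[0,0,0,0,0],[0,0,0,0,0]]'
```

```text
time_s: 52.0
tool_pos: [0.4764, -0.4024, 0.0442]
tool_rot: [-0.012, -0.707, 0.707, 0.012]
ft_force: [-0.2, -0.0, -0.8]
width: 0.163
time_s: 52.3
tool_pos: [0.4765, -0.4024, 0.0435]
tool_rot: [-0.012, -0.707, 0.707, 0.012]
ft_force: [-0.6, 0.5, 1.1]
width: 0.165
time_s: 52.6
tool_pos: [0.4766, -0.4026, 0.0433]
tool_rot: [-0.012, -0.707, 0.707, 0.012]
ft_force: [-1.9, 2.5, 13.1]
width: 0.163
```

```bash
python3 -m crank '[[0,-0.7,0,0,0],[0,0,0,0,0.2],[0,0,0,0,0.4],[0,0,0,0,0.6],[0,0,0,0,0.8],[0,0,0,0,0.8],[0,0,0,0,0.8]]'
python3 -m crank '[[0,-15,0,0,0.8],[0,-30,0,0,0.8],[0,-40,0,0,0.8],[0,-40,0,0,0.8],[20,-40,0,0,0.8],[40,-20,0,0,0.8],[0,0,0,0,0.8],[0,0,0,0,0.8]]'
python3 -c "
from h import *
go(.476,-.403,.0425,178); c=cap('wrist','w32.png'); c=cap('scene','s32.png'); c=cap('top','t32.png')
i=c['img'][:,:,::-1]; cv2.imwrite('pics/t32z.png',cv2.resize(i[120:280,160:420],None,fx=3,fy=3))"
```

```text
time_s: 53.3
tool_pos: [0.4764, -0.4024, 0.0433]
tool_rot: [-0.012, -0.707, 0.707, 0.012]
ft_force: [-0.5, 0.1, 0.5]
width: 0.588
time_s: 54.1
tool_pos: [0.4162, -0.4005, 0.2298]
tool_rot: [0.013, 0.707, -0.707, -0.011]
ft_force: [1.3, 0.3, -0.7]
width: 0.799
tcp [ 416.2 -400.5  229.8] yaw 178.03 F [ 1.3  0.3 -0.7] w 0.799 turn 0.001 d xyz [-59.9 187.3   0.5] n 197
```

View pics/w32.png

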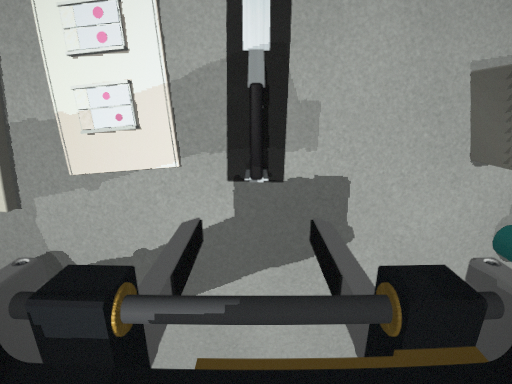

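View pics/s32.png

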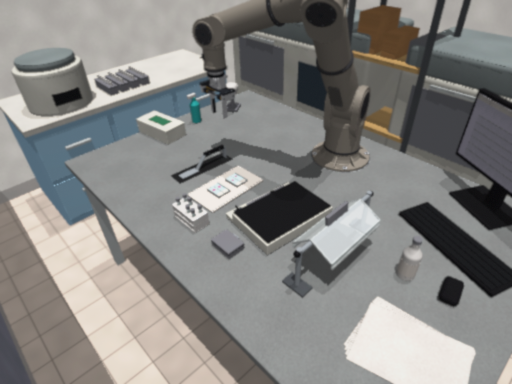

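View pics/t32z.png

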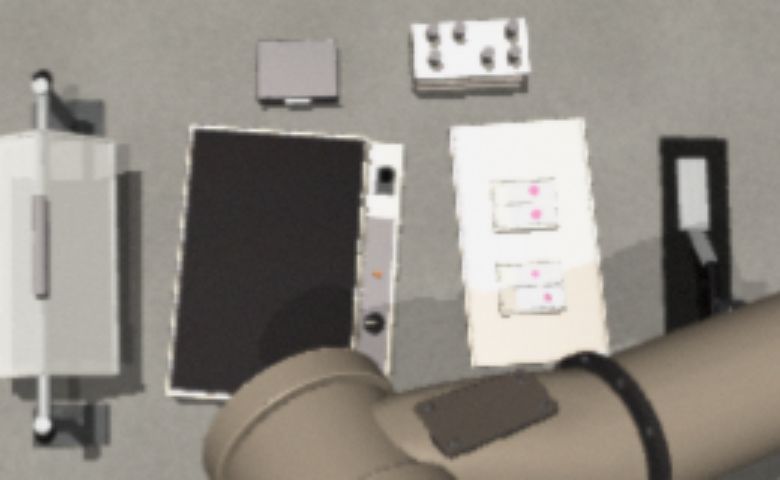

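```bash
python3 -c "
from h import *
c=cap('wrist'); i=c['img'][:,:,::-1]; cv2.imwrite('pics/w33z.png',cv2.resize(i[0:195,200:315],None,fx=5,fy=3,interpolation=cv2.INTER_CUBIC))
print(onz(c,[(228,180),(284,182),(228,0),(291,0)],.003))
P=cloud(c);u,v=np.meshgrid(np.arange(512),np.arange(384))
k=(P[...,2]>.066)&(P[...,2]<.08)&(u>240)&(u<275)&(v<185); q=P[k]; print(len(q)); print(cv2.minAreaRect((q[:,:2]*1000).astype(np.float32)),np.median(q[:,2]),q[:,0].min(),q[:,0].max())
print('zs',[np.median(q[(q[:,0]>a)&(q[:,0]<a+.03),2]) for a in (.42,.45,.48)])
g=c['img'].min(2); k=(g>120)&(u>235)&(u<275)&(v<52); b=P[k]; A=np.c_[b[:,:2],np.ones(len(b))]; print('blade',len(b),np.median(b[:,2]),np.linalg.lstsq(A,b[:,2],rcond=None)[0]); print(cv2.minAreaRect((b[:,:2]*1000).astype(np.float32)))
"
```

```text
[[ 0.40098792 -0.35836855  0.003     ]
 [ 0.39529715 -0.44190117  0.003     ]
 [ 0.6399224  -0.3714508   0.003     ]
 [ 0.63750677 -0.4526782   0.003     ]]
1261
((472.00518798828125, -401.8724670410156), (15.204668998718262, 116.14051055908203), 88.58836364746094) 0.07316790920767818 0.4141062320664673 0.5301506040113009
zs [np.float64(0.07314413540161102), np.float64(0.07319919465458291), np.float64(0.07320515010497863)]
 ** On entry to DLASCL parameter number  4 had an illegal value
 ** On entry to DLASCL parameter number  4 had an illegal valueTraceback (most recent call last):
  File "<string>", line 8, in <module>
    g=c['img'].min(2); k=(g>120)&(u>235)&(u<275)&(v<52); b=P[k]; A=np.c_[b[:,:2],np.ones(len(b))]; print('blade',len(b),np.median(b[:,2]),np.linalg.lstsq(A,b[:,2],rcond=None)[0]); print(cv2.minAreaRect((b[:,:2]*1000).astype(np.float32)))
                                                                                                                                          ~~~~~~~~~~~~~~~^^^^^^^^^^^^^^^^^^^^^
    x, resids, rank, s = _umath_linalg.lstsq(a, b, rcond,
                         ~~~~~~~~~~~~~~~~~~~^^^^^^^^^^^^^
                                             signature=signature)
                                             ^^^^^^^^^^^^^^^^^^^^
    raise LinAlgError("SVD did not converge in Linear Least Squares")
numpy.linalg.LinAlgError: SVD did not converge in Linear Least Squares
```

View pics/w33z.png

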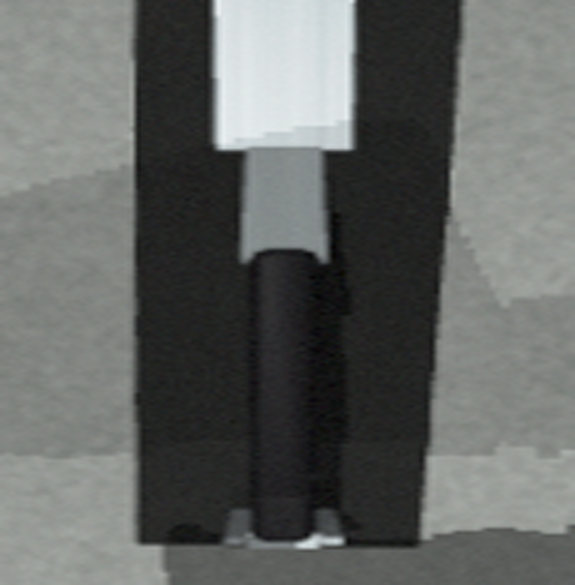

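```bash
python3 -c "
from h import *
c=cap('wrist'); P=cloud(c)
for name,(x0,y0,x1,y1) in {'A':(80,5,118,46),'B':(85,88,130,128)}.items():
    q=P[y0:y1,x0:x1].reshape(-1,3); q=q[np.isfinite(q).all(1)]; A=np.c_[q[:,:2]-q[:,:2].mean(0),np.ones(len(q))]; print(name,q.mean(0),np.round(np.linalg.lstsq(A,q[:,2],rcond=None)[0],4))
c=cap('top'); P=cloud(c); q=P[165:240,150:205]; q=q[q[...,2]>.195]; print('cover grip',q.mean(0),q[:,2].max())
st()
robot.close_job()"
```

```text
A [ 0.61384194 -0.20560289  0.01929637] [-0.0021 -0.0047  0.0193]
B [ 0.51122799 -0.20115827  0.01925359] [-0.0012 -0.0012  0.0193]
cover grip [0.54758261 0.3603032  0.20922818] 0.21503689445271656
t 54.4 tcp [ 0.4167 -0.4002  0.2278] w 0.801 F [ 0.1  1.6 -0.2]
[[-0.999 -0.002 -0.033]
 [ 0.033 -0.    -0.999]
 [ 0.002 -1.     0.   ]]
q [-0.276  0.59   1.345  1.847 -0.615  1.217 -0.338]
the job is handed in; nothing more can be done
```

I carried out the whole job in the order asked and handed it in at 54 s: toggle off, cover hung on the rail, both trays on the tile, spatula back on its mat. Only two trays were present in this start.

- **Switch:** the wrist images show the paddle leaning to the +x (off) side. While I pushed it to its end stop with the closed fingers, the wrist force reached about 54 N (42 N sideways, 33 N upward). The 120 N wrist limit was not passed. The 40 N limit is for the arm or the gripper's body, and only the fingers were pushing, but it was a harder push than I meant.
- **Cover:** it hangs over the rail with its grip at about 0.21 m, the expected height. It was still there in the last pictures.
- **Trays:** each was moved only with the spatula blade. On the tile they lie level (slopes under 0.5 %), slides up, clear of the tile's edges, with the deck about 9 mm above the tile top.
- **Spatula:** it lies level along its mat, with the heel about 15 mm and the blade tip about 25 mm inside the mat's ends. I had to grasp it twice, because the first grasp would not have let the last joint turn far enough.
- **Left alone:** I did not touch the rack, bottle or slide box, and the last pictures show them where they started.

Two measurements disagreed but did not matter. The tile's centre differed by about 8 mm between the top and wrist cameras, well inside the placing margin. The blade touched the hot plate about 1 mm lower than the mat reading had suggested, so I found its height by touch.

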